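Bin to drawer under the clothes rack

TASK

Take the steel boot pick and the red spray nozzle out of the sloping compartments under the clothes rack and lay them (do not drop them) in the open drawer of the crate; then push the drawer fully home and slide its bolt fully home into the keeper. Leave the black toe cap in its compartment, and neither push nor tip the two glass tumblers.

Things in the scene. Friction and masses are not known exactly. Their poses are not given: they have to be found in the camera images.
- crate: Fixed wooden crate, 384 mm wide (y), 220 deep (x). Origin on the table under the middle of its front face; x points into the crate (away from the robot), y to its left, z up. Front face is the plane x=0, 80 high (stiles beside the drawer, rail over it). On top an open tray slopes at 30 degrees, rising along +x, in three compartments side by side. Back 180 high.
- bin0 (a point): Middle of the lower edge of the left (+y) compartment's floor, at the foot of its lip; 35 behind the crate's face, 88 above the table; axes as the crate's (not sloped). Each compartment is 117 wide (y), 188 long up the slope, dividers 8 thick and 20 above the sloping floor. The lip is 22 high, square to the slope; its top edge is 17 to 24 behind the face, 111 above the table.
- bin1 (a point): The same point of the middle compartment.
- bin2 (a point): The same point of the right (-y) compartment.
- rack: Fixed folding aluminium clothes rack over the crate: four bars, 12 mm diameter, along y, 70 apart in x, centres 275 above the table. The nearest is over the compartments, so an upright gripper cannot reach in: lean the tool square to the slope. Side rails and crossed legs are 330 left and right of its middle. Origin on the table, 88 in front of the first bar; axes as the crate's.
- rack_bar (a point): Middle of the rack's bar nearest the robot, on its axis, 275 above the table.
- pick: Loose steel boot pick, 130 mm long, about 120 g: handle 80 long, 18 wide, 18 high, then a 7 mm rod to a hook bent to +y. Lies along the slope, handle end low against the lip, in any one of the compartments. Origin: middle of the handle end's underside edge; x along it to the hook (up the slope), z square to the floor it lies on. Balances 50 from the handle end.
- pick_grip (a point): Point inside the pick's handle, 50 from the handle end, 9 above its underside: grasp here, across the 18 mm width (y).
- nozzle: Loose red plastic hose spray nozzle, 95 mm long, 28 wide and 28 high (grips as a square bar), 60 g, lying up and down the slope against the lip of another compartment. Origin: middle of its lower end's underside edge; x along its length up the slope, z square to the floor.
- nozzle_grip (a point): Middle of the nozzle's axis, 47 from its lower end, 14 above its underside: grasp here, across y.
- toe_cap: Loose black silicone toe cap, 95 long, 70 wide, 37 high, in the remaining compartment; it stays there. Origin: middle of its lower end's underside edge; axes as the pick's.
- tumbler_a: Empty clear glass tumbler, upright on the table in front of the crate's left, 74 mm diameter, 115 high. Origin: centre of its underside. Not to be disturbed.
- tumbler_b: The same, in front of the crate's right.
- drawer (a joint): The drawer's opening, m: 0 fully home (front flush with the crate's stiles), up to 0.15; it slides out along the crate's -x, starts about 0.12 open and rubs (about 4 N), staying where it is left.
- drawer_in (a point): Centre of the drawer's inner floor, 14 above the table, moving with the drawer; axes as the crate's. Inside 156 long (x, 78 either side of this point), 282 wide (y); side walls 42 high over the floor, front wall 56. Only the part out in front of the crate's face can be reached from above.
- drawer_front (a point): Middle of the top edge of the drawer front's outer face, 70 above the table, moving with the drawer. The front is 300 wide, 64 high and 16 thick; below this point and to its right the face is bare and can be pushed.
- bolt (a joint): How far the barrel bolt is shot, m: 0 drawn back, 0.040 fully home (end stop). Mounted on the left half of the drawer's face, it slides along the crate's +y, rubbing (2 N). Its 12 mm rod enters the keeper only if the drawer is within about 3 mm of fully home; otherwise it jams on the keeper.
- bolt_knob (a point): Centre of the brass ball (18 diameter) on the bolt's upright stem (10 diameter, from the rod, 62 below, up to the ball); moves with bolt and drawer. It stands 12 in front of the drawer's face and 112 above the table. Two guides, up to 61 above the table, hold the rod on both sides of the stem.
- keeper (a point): Middle of the keeper staple, fixed on the crate's left stile, into which the bolt slides; 12 in front of the stile, 50 above the table; the staple is 16 wide (y) and stands out 28.
Mind the look-alikes: they are no part of the job. Leave any blue look-alike of the nozzle alone. There is more than one size of the pick; the one meant has the size given above.

How it is judged:
By the outcome, as a careful person would: the job done as asked, in the order asked, and still so for the second after the job is handed in, with the robot touching nothing.
It also fails if it takes over 72 s, if anything falls off the work surface, if the arm or the gripper's body presses on something with over 40 N, if the wrist force passes 120 N, or if a joint passes its speed limit or range.

ROBOT

A 7-joint arm with a two-finger parallel gripper is mounted at the origin on the work surface. World frame = base frame: x ahead of the robot, y to its left, z up, the work surface at z = 0. Lengths are in m, angles in rad, forces in N, time in s.
With the tool pointing down it reaches from about 0.425 to 0.875 m from the base axis. Payload 4.7 kg.
Tool frame: the origin (TCP) lies midway between the tips of the shut fingers; the grasp point (between the pads) lies 19 mm behind it; z points along the fingers, y is the line along which they close (so a half turn about z gives the same grasp; the last joint's range is limited). The gripper opens to 87 mm and grips with 3 to 60 N. Pads are 19 mm wide; open, the fingers measure 117 mm over their backs; the gripper's body (75 mm by 190 mm) begins 51 mm behind the grasp point.
Start: joints at [1.133, 0.321, -0.07, 1.45, 0.023, 1.371, -0.057], TCP at [0.284, -0.585, 0.223] pointing down, gripper open.
Joint ranges: [-2.86, 2.86], [-0.3, 2.09], [-1.38, 1.24], [0.06, 2.45], [-1.56, 4.7], [0.09, 2.05], [-2.69, 2.69]. Speed limits (rad/s): [2.57, 2.57, 3.14, 3.14, 3.14, 3.14, 3.14].

INTERFACE

Orientations are given as a rotation vector (axis times angle).
In Python, from bench import ctrl gives the robot as it stands. The module is installed in compiled form; this text tells all that it offers.
- The arm moves only by the tool carry_out, never from a script. Its argument "steps" is a list of rows, each a list of 7 numbers: the turn, a rotation vector about the world's x, y, z in degrees, then the shift along the world's x, y, z in cm, then the opening, from 0 (shut) to 1 (fully open). A call has 1 to 12 rows; each row is the pose to reach, as a shift and turn from the pose commanded when the call began; what a row does not reach only later rows make up. A row lasts 1/10 s, in which the tool goes at most 50 mm and 8.59 degrees, less where a joint would pass 70% of its speed; a pose out of reach is approached as far as the arm can. A call with a gripper value outside its range is refused whole. The fingers move at their own pace and stop on an object; "squeeze" is the grip in N (left out, the last holds). Time passes only in rows, so rows that repeat a pose let the fingers close. It gives the time, the measured TCP pose, the force, the opening and the grip force at its end, in the units of the state.
- ctrl.get_state(): the state, without advancing time (a new reading comes with each control period).
- ctrl.get_image(name): name is "side" or "top" or "wrist"; returns a dict with "pixels" (384x512x3 uint8, red, green, blue), "camera_matrix" (3x3 intrinsics, pixels), "cam_to_world" (4x4, takes a point from camera to world coordinates); the wrist camera has in their place "T_tool_cam" (4x4, takes a point from camera to tool coordinates, whose origin is the TCP and whose axes are the flange's). Camera axes: x right, y down, z forward; pixel columns grow to the right and rows downward; lengths in m; the calibration is good to about 2 mm. A picture is of the moment at which its call begins: read the wrist's pose just before it. There is no depth.
- ctrl.close_job(): hands the job in; it is judged then, once.
The state is a dict: "time": time; "joint_positions": joint angles; "qd": joint speeds; "joint_torque": joint torques, N m; "position": TCP position; "tool_rot": TCP orientation; "ft_force": force on the tool from outside, world axes, zero at the start; "torque": the same for the moment, N m; "grip_width": opening from 0.0 (shut) to 1.0 (fully open); "grip_force": force on a finger pad.
Only numpy, scipy, OpenCV 4.12 (cv2) and the standard library are available. Lean on these libraries where they do the work, as an engineer would, in place of code of your own. Each camera call takes 0.05 s, during which the arm holds its last target. There are 200 camera calls.

## Working session

There is one attempt and no reset: what is moved stays moved. The work goes in short steps, Python scripts to look and compute and a tool call to move; the robot and the scene stay as the last step left them, time stands still between calls to the robot, and variables do not carry over. Pictures are saved under pics/ and viewed, at most 10 in all, crops included, and the job is handed in when it is done.

Besides the shell and the picture viewer there is one more tool, called after "Emit:" by a JSON object that holds its "name" and its "arguments", one argument or row to a line. carry_out: Moves the arm, as the interface text tells. Its arguments: {"type":"object","properties":{"steps":{"type":"array","items":{"type":"array","items":{"type":"number"}}},"squeeze":{"type":"number"}},"required":["steps"]}

```bash
mkdir -p pics; cat > h.py <<'E'
import numpy as np, cv2
from bench import ctrl
from scipy.spatial.transform import Rotation as R
def snap(n,f):
    s=ctrl.get_state(); d=ctrl.get_image(n)
    T=d.get("cam_to_world")
    if T is None:
        W=np.eye(4);W[:3,:3]=R.from_rotvec(s["tool_rot"]).as_matrix();W[:3,3]=s["position"];T=W@d["T_tool_cam"]
    cv2.imwrite(f"pics/{f}.png",d["pixels"][:,:,::-1]); np.savez(f"pics/{f}.npz",p=d["pixels"],K=d["camera_matrix"],T=T)
def ray(f,u,v):
    d=np.load(f"pics/{f}.npz");r=d["T"][:3,:3]@np.linalg.solve(d["K"],[u,v,1]);return d["T"][:3,3],r/np.linalg.norm(r)
def onz(f,u,v,z):
    o,r=ray(f,u,v);return o+r*(z-o[2])/r[2]
def tri(a,b):
    (o1,r1),(o2,r2)=ray(*a),ray(*b);t=np.linalg.lstsq(np.c_[r1,-r2],o2-o1,rcond=None)[0]
    p,q=o1+r1*t[0],o2+r2*t[1];return (p+q)/2,np.linalg.norm(p-q)
def proj(f,P):
    d=np.load(f"pics/{f}.npz");T=np.linalg.inv(d["T"]);q=d["K"]@(T[:3,:3]@np.array(P)+T[:3,3]);return q[:2]/q[2]
E
python3 - <<'E'
from h import *
snap("side","s0");snap("top","t0")
a=cv2.imread("pics/s0.png");b=cv2.imread("pics/t0.png")
cv2.imwrite("pics/s0v.png",cv2.resize(a,(800,600)));cv2.imwrite("pics/t0v.png",cv2.resize(b,(800,600)))
for f in("s0","t0"):
  d=np.load(f"pics/{f}.npz");print(d["T"].round(3),d["K"].round(1))
s=ctrl.get_state();print(s["tool_rot"],s["ft_force"],s["time"])
E
```

```text
[[-0.805 -0.325  0.496 -0.217]
 [-0.593  0.429 -0.681  1.084]
 [ 0.009 -0.842 -0.539  0.968]
 [ 0.     0.     0.     1.   ]] [[467.2   0.  244.1]
 [  0.  467.2 191.2]
 [  0.    0.    1. ]]
[[-0.014 -0.977  0.211  0.247]
 [-1.     0.015 -0.     0.07 ]
 [-0.003 -0.211 -0.977  1.371]
 [ 0.     0.     0.     1.   ]] [[461.5   0.  258.7]
 [  0.  461.5 191.9]
 [  0.    0.    1. ]]
[-3.06012777e+00 -7.03314826e-01  7.77625916e-04] [ 0.29208152 -0.29488201 -0.1658091 ] 0.1
```

View pics/s0v.png

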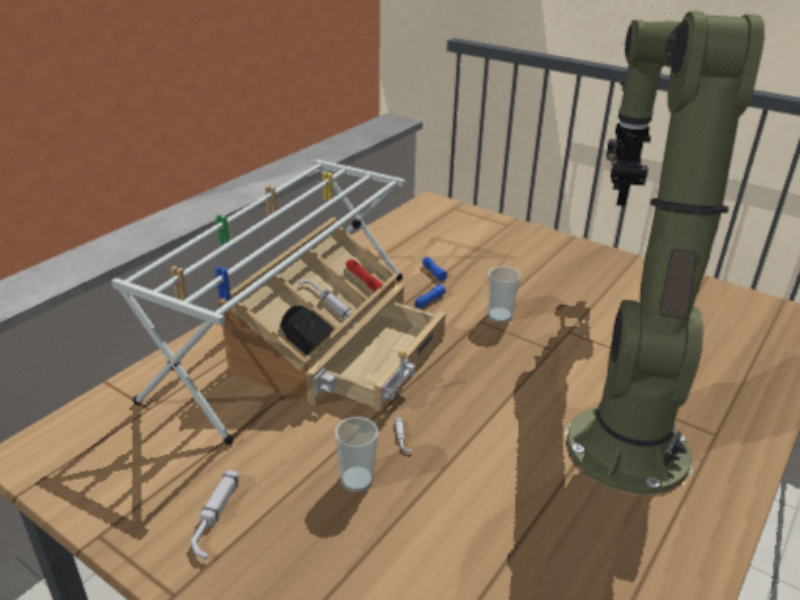

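View pics/t0v.png

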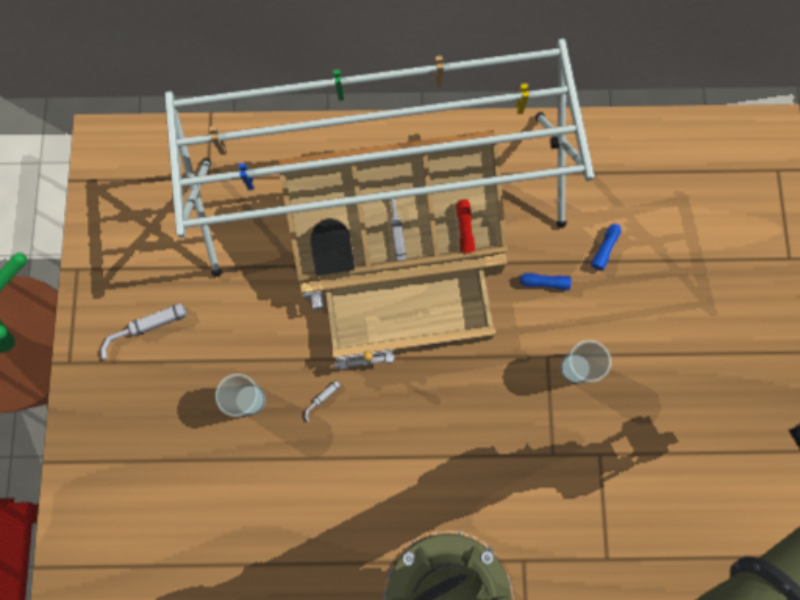

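The side view shows the crate with the toe cap, pick and nozzle in its compartments, the open drawer and both tumblers. In the top view the candidates are:
- **Picks:** (398,235) in the middle compartment, a large one on the table at (145,328) and a small one on the table at (322,400).
- **Nozzles:** red at (465,227) in the right compartment, blue at (545,282) and (607,246).

I choose the pick at (398,235) and the red nozzle, and check both in a crop.

```bash
python3 - <<'E'
import cv2
a=cv2.imread("pics/t0.png")[80:240,175:335];b=cv2.imread("pics/s0.png")[130:270,130:290]
cv2.imwrite("pics/t0c.png",cv2.resize(a,(592,592),interpolation=cv2.INTER_CUBIC))
cv2.imwrite("pics/s0c.png",cv2.resize(b,(640,560),interpolation=cv2.INTER_CUBIC))
E
```

```text
(no output)
```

View pics/t0c.png

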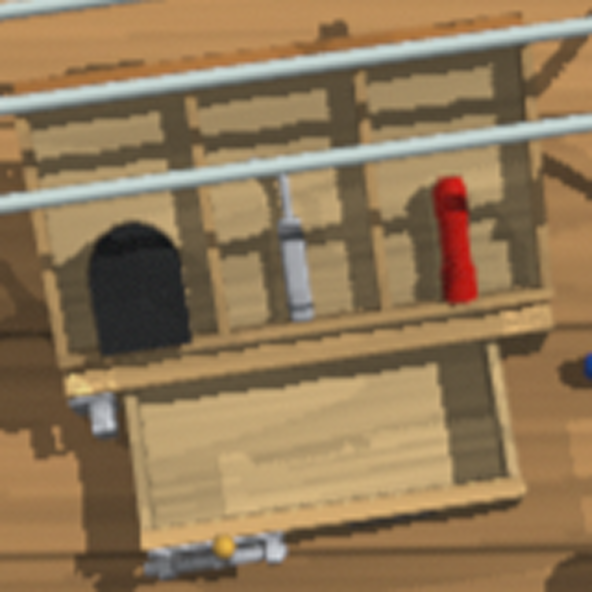

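View pics/s0c.png

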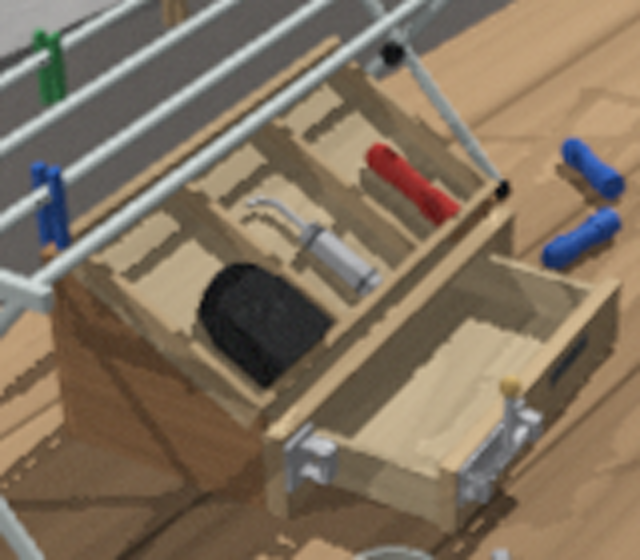

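The top crop shows:
- toe cap (140,290), pick handle from (303,316) to (290,225), red nozzle from (460,298) to (452,180)
- knob (224,546), drawer front edge from (145,545) to (523,495), crate face from (68,397) to (551,326)

The side crop agrees: knob (511,386), pick (340,255), nozzle (410,185). Next I measure these.

```bash
cat >> h.py <<'E'
T=lambda u,v:(175+(u+.5)/3.7-.5,80+(v+.5)/3.7-.5)
S=lambda u,v:(130+(u+.5)/4-.5,130+(v+.5)/4-.5)
E
python3 - <<'E'
from h import *
def seg(n,a,b,z):
    p,q=onz("t0",*T(*a),z),onz("t0",*T(*b),z);d=q-p;print(n,p.round(4),q.round(4),"len",np.linalg.norm(d).round(4),"yaw",np.degrees(np.arctan2(d[0],-d[1])).round(2))
seg("face z.08",(68,397),(551,326),.08)
seg("drawer front top",(147,547),(523,497),.07)
seg("bar",(0,204),(591,122),.275)
print("knob",tri(("t0",*T(224,546)),("s0",*S(511,386))))
# red & metal masks
for f in("t0","s0"):
    p=np.load(f"pics/{f}.npz")["p"].astype(int);m=((p[...,0]>120)&(p[...,1]<60)&(p[...,2]<60)).astype(np.uint8)
    y0,y1,x0,x1=(80,240,175,335) if f=="t0" else (130,270,130,290)
    k=np.zeros_like(m);k[y0:y1,x0:x1]=m[y0:y1,x0:x1];n,l,s,c=cv2.connectedComponentsWithStats(k);i=1+s[1:,4].argmax();ys,xs=np.where(l==i)
    pts=np.c_[xs,ys];print(f,s[i],c[i],cv2.minAreaRect(pts.astype(np.float32)))
print("pick low end",tri(("t0",*T(303,312)),("s0",*S(372,283))),"handle top end",tri(("t0",*T(290,227)),("s0",*S(312,232))))
for n,z,px in(("tumA rim",.115,(238,394)),):pass
for n,px in(("A",(239,395)),("B",(587,361))):
    print(n,onz("t0",px[0]*.64,px[1]*.64,.115))
E
```

```text
face z.08 [0.5436 0.258  0.08  ] [ 0.5949 -0.119   0.08  ] len 0.3805 yaw 7.75
drawer front top [0.427 0.197 0.07 ] [ 0.4615 -0.0929  0.07  ] len 0.2919 yaw 6.8
bar [0.6332 0.2776 0.275 ] [ 0.6858 -0.1241  0.275 ] len 0.4052 yaw 7.46
knob (array([0.4218174 , 0.13611327, 0.11175256]), np.float64(0.0015718408146388337))
t0 [295 137   9  25 139] [298.86330935 149.08633094] ((299.077880859375, 148.85655212402344), (24.354114532470703, 6.337501525878906), 84.80557250976562)
s0 [222 166  22  19  97] [231.41237113 174.31958763] ((232.40245056152344, 175.1219482421875), (25.14397621154785, 5.309908390045166), 38.65980529785156)
pick low end (array([0.60507293, 0.07546596, 0.09969877]), np.float64(0.002990771994974283)) handle top end (array([0.66249536, 0.08408345, 0.13269739]), np.float64(0.0019559586049891007))
A [0.35413532 0.35862172 0.115     ]
B [ 0.40444448 -0.24838695  0.115     ]
```

```bash
cat >> h.py <<'E'
YAW=7.5; C0=np.array([.5693,.0695,0])
def Rc(): return R.from_euler('z',YAW,degrees=True)
def cw(p): return C0+Rc().apply(np.array(p)/1000)
def wc(P): return Rc().inv().apply(np.array(P)-C0)*1000
def tool(lean=0,yaw=0,tz=0): # yaw about vertical first-applied (tool z), tz unused
    return Rc()*R.from_euler('y',-lean,degrees=True)*R.from_euler('z',yaw,degrees=True)*R.from_euler('x',180,degrees=True)
def go(p,lean=0,yaw=0,frm=None):
    """delta from current (or frm=(P,R)) pose to TCP at crate mm p"""
    if frm is None:
        s=ctrl.get_state(); frm=(np.array(s["position"]),R.from_rotvec(s["tool_rot"]))
    P,Q=cw(p),tool(lean,yaw)
    d=(Q*frm[1].inv()).as_rotvec(degrees=True);print(p,lean,yaw,"->",d.round(1),((P-frm[0])*100).round(2)); return frm
E
python3 - <<'E'
from h import *
print("nozzle ctr",wc(tri(("t0",298.9,149.1),("s0",231.4,174.3))[0]).round(1),tri(("t0",298.9,149.1),("s0",231.4,174.3))[1])
for n,t,s in(("pick lo",(303,312),(372,283)),("pick hi",(290,227),(312,232))):print(n,wc(tri(("t0",*T(*t)),("s0",*S(*s)))[0]).round(1))
print("knob",wc([.4218,.1361,.1118]).round(1),"bar",wc([.6332,.2776,.275]).round(1),wc([.6858,-.1241,.275]).round(1))
# axis directions of nozzle
for (u,v) in ((460.,290),(452,190)): print("noz axis", wc(onz("t0",*T(u,v),.12)).round(1))
# check model corners: pixel in top crop & side crop
for n,p in dict(faceL=(0,192,80),faceR=(0,-192,80),lipL=(17,192,111),lipR=(17,-192,111),drL=(-126,150,70),drR=(-126,-150,70),backR=(220,-192,180)).items():
    a=proj("t0",cw(p));b=proj("s0",cw(p));print(n,((a-[175,80])*3.7).round(),((b-130)*4).round())
print(tool(30).as_matrix().round(2))
go((50,0,160),30)
go((50,0,160),30,180)
E
```

```text
nozzle ctr [  62.  -118.7  129.4] 0.020687097075647295
pick lo [36.2  1.2 99.7]
pick hi [ 94.3   2.3 132.7]
knob [-137.5   85.3  111.8] bar [ 90.5 198.  275. ] [  90.2 -207.2  275. ]
noz axis [  28.9 -119.4  120. ]
noz axis [ 109.  -126.4  120. ]
faceL [ 64. 395.] [284. 438.]
faceR [552. 325.] [516. 208.]
lipL [ 56. 364.] [263. 399.]
lipR [554. 294.] [501. 174.]
drL [139. 549.] [456. 470.]
drR [525. 492.] [623. 278.]
backR [519.  11.] [309.  55.]
[[ 0.86  0.13  0.5 ]
 [ 0.11 -0.99  0.07]
 [ 0.5   0.   -0.87]]
(50, 0, 160) 30 0 -> [  8.6 -28.9 -18. ] [33.54 66.04 -6.15]
(50, 0, 160) 30 180 -> [-40.7 -12.3 156.6] [33.54 66.04 -6.15]
```

```bash
python3 - <<'E'
from h import *
go((-60,-200,280),30); go((20.8,2,212.6),30)
E
```

```text
(-60, -200, 280) 30 0 -> [  8.6 -28.9 -18. ] [25.24 44.77  5.85]
(20.8, 2, 212.6) 30 0 -> [  8.6 -28.9 -18. ] [30.62 65.86 -0.89]
```

Emit:
{"name": "carry_out", "arguments": {
  "steps": [
    [2,-7,-4.5,3,6,4,0.5],
    [4,-14,-9,8,14,6,0.5],
    [8.6,-28.9,-18,25.2,44.8,5.9,0.5],
    [8.6,-28.9,-18,25.2,44.8,5.9,0.5],
    [8.6,-28.9,-18,25.2,44.8,5.9,0.5],
    [8.6,-28.9,-18,25.2,44.8,5.9,0.5],
    [8.6,-28.9,-18,25.2,44.8,5.9,0.5],
    [8.6,-28.9,-18,25.2,44.8,5.9,0.5],
    [8.6,-28.9,-18,25.2,44.8,5.9,0.5],
    [8.6,-28.9,-18,25.2,44.8,5.9,0.5],
    [8.6,-28.9,-18,25.2,44.8,5.9,0.5],
    [8.6,-28.9,-18,25.2,44.8,5.9,0.5]
  ]
}}

```text
time: 1.3
position: [0.537, -0.1319, 0.2817]
tool_rot: [-2.995, -0.207, -0.803]
ft_force: [0.2, -0.0, 0.1]
grip_width: 0.502
grip_force: 0.0
```

```bash
python3 - <<'E'
from h import *
s=ctrl.get_state();print(s["time"],wc(s["position"]).round(1),s["joint_positions"].round(2) if hasattr(s["joint_positions"],"round") else s["joint_positions"])
go((-60,-200,280),30); go((20.8,2,212.6),30)
E
```

```text
1.3 [ -58.3 -195.5  281.7] [ 0.98 -0.27 -0.52  2.   -0.5   0.97 -0.79]
(-60, -200, 280) 30 0 -> [ 0.1  0.  -0.4] [-0.11 -0.47 -0.17]
(20.8, 2, 212.6) 30 0 -> [ 0.1  0.  -0.4] [ 5.26 20.61 -6.91]
```

Emit:
{"name": "carry_out", "arguments": {
  "steps": [
    [0,0,0,5.2,20.3,-6.8,0.5],
    [0,0,0,5.2,20.3,-6.8,0.5],
    [0,0,0,5.2,20.3,-6.8,0.5],
    [0,0,0,5.2,20.3,-6.8,0.5],
    [0,0,0,5.2,20.3,-6.8,0.5],
    [0,0,0,5.2,20.3,-6.8,0.5],
    [0,0,0,5.2,20.3,-6.8,0.5]
  ]
}}

```text
time: 2.0
position: [0.5876, 0.0646, 0.2133]
tool_rot: [-2.998, -0.193, -0.803]
ft_force: [-0.3, -0.2, 1.3]
grip_width: 0.503
grip_force: 0.0
```

```bash
python3 - <<'E'
from h import *
s=ctrl.get_state();print(s["time"],wc(s["position"]).round(1),np.round(s["joint_positions"],2))
snap("wrist","w1");cv2.imwrite("pics/w1v.png",cv2.resize(cv2.imread("pics/w1.png"),(768,576)))
for n,p in dict(pick=(73.8,2,120.8),end=(30.5,2,96),noz=(68.7,-121.5,123.6),lip=(17,0,111)).items(): print(n,(proj("w1",cw(p))*1.5).round())
E
```

```text
2.0 [ 17.5  -7.3 213.3] [ 0.9  -0.23 -0.94  2.06 -0.32  0.71 -1.32]
pick [360. 280.]
end [361. 360.]
noz [574. 287.]
lip [363. 380.]
```

View pics/w1v.png

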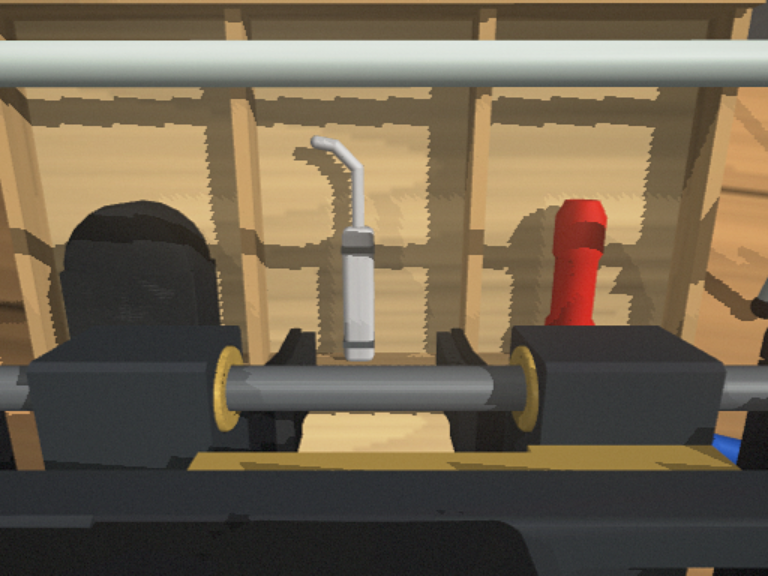

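The wrist view shows the medium pick with its hook in the middle compartment (handle centre 359,290) and the red nozzle on the right (575,270). Both match my projections to within 2 px.

Emit:
{"name": "carry_out", "arguments": {
  "steps": [
    [0,0,0,0,0,0,0.5],
    [0,0,0,0,0,0,0.5],
    [0,0,0,0,0,0,0.5]
  ]
}}

```text
time: 2.35
position: [0.5878, 0.0651, 0.2138]
tool_rot: [-2.997, -0.193, -0.804]
ft_force: [0.2, -0.1, 0.3]
grip_width: 0.499
grip_force: 0.0
```

```bash
python3 - <<'E'
from h import *
s=ctrl.get_state();print(s["time"],wc(s["position"]).round(1),np.round(s["joint_positions"],2))
go((75.8,2,117.3),30)
E
```

```text
2.35 [ 17.8  -6.7 213.8] [ 0.9  -0.23 -0.94  2.06 -0.32  0.71 -1.33]
(75.8, 2, 117.3) 30 0 -> [0.1 0.  0.1] [ 5.63  1.62 -9.65]
```

Emit:
{"name": "carry_out", "arguments": {
  "steps": [
    [0,0,0,0.4,1.0,-0.5,0.5],
    [0,0,0,2.0,1.1,-3.3,0.5],
    [0,0,0,3.8,1.3,-6.5,0.5],
    [0,0,0,5.6,1.6,-9.65,0.5],
    [0,0,0,5.6,1.6,-9.65,0.5],
    [0,0,0,5.6,1.6,-9.65,0.5],
    [0,0,0,5.6,1.6,-9.65,0.5],
    [0,0,0,5.6,1.6,-9.65,0.5]
  ]
}}

```text
time: 3.15
position: [0.6441, 0.082, 0.1184]
tool_rot: [-2.997, -0.195, -0.806]
ft_force: [-0.4, -0.1, 0.4]
grip_width: 0.496
grip_force: 0.0
```

```bash
python3 - <<'E'
from h import *
s=ctrl.get_state();print(s["time"],wc(s["position"]).round(1),np.round(s["joint_positions"],2))
go((75.8,2,117.3),30)
E
```

```text
3.15 [ 75.8   2.6 118.4] [ 0.86  0.19 -1.11  2.04  0.43  0.51 -1.95]
(75.8, 2, 117.3) 30 0 -> [0.1 0.1 0.1] [ 0.01 -0.06 -0.11]
```

Emit:
{"name": "carry_out", "arguments": {
  "steps": [
    [0,0,0,0,0,0,0],
    [0,0,0,0,0,0,0],
    [0,0,0,0,0,0,0],
    [0,0,0,0,0,0,0],
    [0,0,0,0,0,0,0],
    [0,0,0,0,0,0,0],
    [0,0,0,-1,-0.15,1.7,0],
    [0,0,0,-3,-0.4,5.2,0],
    [0,0,0,-5,-0.65,8.7,0],
    [0,0,0,-7,-0.9,11,0],
    [0,0,0,-7,-0.9,11,0]
  ],
  "squeeze": 30
}}

```text
time: 4.25
position: [0.5729, 0.0733, 0.227]
tool_rot: [-2.994, -0.192, -0.8]
ft_force: [-5.6, 24.5, 8.4]
grip_width: 0.204
grip_force: 30.0
```

```bash
python3 - <<'E'
from h import *
s=ctrl.get_state();print(s["time"],wc(s["position"]).round(1),np.round(s["joint_positions"],2))
go((-72,-30,230),-10,90);go((-72,0,230),-10,-90);
go((-72,-30,230),10,90)
print((tool(-10,90).as_matrix().T@Rc().as_matrix()).round(2))
E
```

```text
4.25 [  4.    3.3 227. ] [ 0.91 -0.3  -0.93  2.07 -0.41  0.76 -1.27]
(-72, -30, 230) -10 90 -> [-19.9  28.8  90.3] [-7.1  -4.29  0.3 ]
(-72, 0, 230) -10 -90 -> [ 11.5  33.2 -90. ] [-7.5  -1.32  0.3 ]
(-72, -30, 230) 10 90 -> [-32.8  11.4  85.1] [-7.1  -4.29  0.3 ]
[[ 0.    1.   -0.  ]
 [ 0.98 -0.   -0.17]
 [-0.17 -0.   -0.98]]
```

Emit:
{"name": "carry_out", "arguments": {
  "steps": [
    [0,0,0,0,0,0,0]
  ]
}}

```text
time: 4.35
position: [0.5742, 0.0738, 0.2289]
tool_rot: [-2.993, -0.195, -0.806]
ft_force: [1.1, 0.1, -1.4]
grip_width: 0.201
grip_force: 30.0
```

```bash
python3 - <<'E'
from h import *
s=ctrl.get_state();print(s["time"],wc(s["position"]).round(1),np.round(s["joint_positions"],3),np.round(s["ft_force"],1),np.round(s["torque"],2))
snap("side","s1");snap("wrist","w2")
a=cv2.resize(cv2.imread("pics/s1.png")[:290,90:450],(496,400));b=cv2.resize(cv2.imread("pics/w2.png"),(300,225))
c=np.zeros((400,800,3),np.uint8);c[:,:496]=a;c[:225,500:]=b;cv2.imwrite("pics/c1.png",c)
E
```

```text
4.35 [  5.4   3.6 228.9] [ 0.902 -0.3   -0.919  2.064 -0.403  0.761 -1.277] [ 1.1  0.1 -1.4] [-0.08  0.69  0.  ]
```

View pics/c1.png

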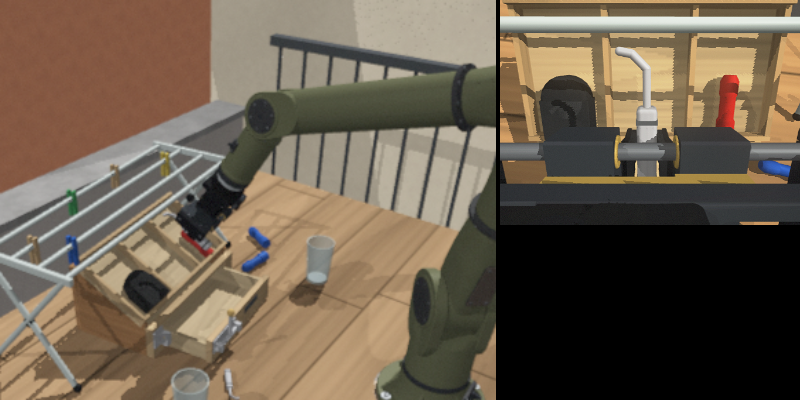

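The pick is held (gap 17.7 mm) and the force spike was transient. The hook is close to the first bar, so I back away before turning.

Emit:
{"name": "carry_out", "arguments": {
  "steps": [
    [0,0,0,-4,-0.5,0,0],
    [0,0,0,-7.3,1,0,0],
    [-3.3,1.1,8.5,-7.3,1,0,0],
    [-6.6,2.3,17,-7.3,1,0,0],
    [-9.9,3.4,25.5,-7.5,1,0,0],
    [-13,4.6,34,-7.5,1,0,0],
    [-16.4,5.7,42.5,-7.5,1,0,0],
    [-19.7,6.8,51,-7.5,1,0,0],
    [-23,8,59.5,-7.5,1,0,0],
    [-26,9.1,68,-7.5,1,0,0],
    [-29.5,10.3,76.6,-7.5,1,0,0],
    [-32.8,11.4,85.1,-7.5,1,0,0]
  ]
}}

```text
time: 5.65
position: [0.4986, 0.0827, 0.2262]
tool_rot: [2.31, 1.963, 0.336]
ft_force: [-0.4, 1.0, -1.3]
grip_width: 0.202
grip_force: 30.0
```

```bash
python3 - <<'E'
from h import *
s=ctrl.get_state();print(s["time"],wc(s["position"]).round(1),np.round(s["joint_positions"],3),np.round(s["ft_force"],1))
go((-71,24,200),10,90);go((-71,24,80),10,90);go((-71,24,22),10,90)
E
```

```text
5.65 [-68.4  22.3 226.2] [-0.151 -0.168 -0.041  1.988 -0.039  1.085 -0.34 ] [-0.4  1.  -1.3]
(-71, 24, 200) 10 90 -> [-6.2  2.3 16.2] [-0.28  0.14 -2.62]
(-71, 24, 80) 10 90 -> [-6.2  2.3 16.2] [ -0.28   0.14 -14.62]
(-71, 24, 22) 10 90 -> [-6.2  2.3 16.2] [ -0.28   0.14 -20.42]
```

Emit:
{"name": "carry_out", "arguments": {
  "steps": [
    [-3.1,1.2,8.1,-0.2,0.1,-1.3,0],
    [-6.2,2.3,16.2,-0.3,0.15,-2.6,0],
    [-6.2,2.3,16.2,-0.3,0.15,-6,0],
    [-6.2,2.3,16.2,-0.3,0.15,-10,0],
    [-6.2,2.3,16.2,-0.3,0.15,-14,0],
    [-6.2,2.3,16.2,-0.3,0.15,-17,0],
    [-6.2,2.3,16.2,-0.3,0.15,-18.5,0],
    [-6.2,2.3,16.2,-0.3,0.15,-18.5,0],
    [-6.2,2.3,16.2,-0.3,0.15,-18.5,0]
  ]
}}

```text
time: 6.55
position: [0.4958, 0.0846, 0.042]
tool_rot: [1.998, 2.266, 0.203]
ft_force: [0.9, -0.3, -1.1]
grip_width: 0.201
grip_force: 30.0
```

```bash
python3 - <<'E'
from h import *
s=ctrl.get_state();print(s["time"],wc(s["position"]).round(1),np.round(s["joint_positions"],3),np.round(s["ft_force"],1))
go((-71,24,22),10,90)
snap("top","t2");snap("side","s2")
a=cv2.resize(cv2.imread("pics/t2.png")[100:260,175:335],(400,400));b=cv2.resize(cv2.imread("pics/s2.png")[150:290,180:320],(400,400))
cv2.imwrite("pics/c2.png",np.hstack([a,b]))
E
```

```text
6.55 [-70.9  24.6  42. ] [-0.188  0.065 -0.046  2.157  0.028  0.744 -0.127] [ 0.9 -0.3 -1.1]
(-71, 24, 22) 10 90 -> [-0.2  0.1  0.3] [-0.   -0.06 -2.  ]
```

View pics/c2.png

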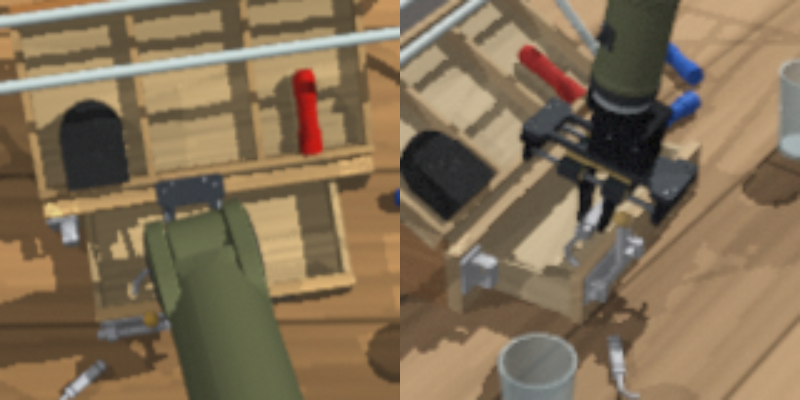

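The gripper is in the drawer over the pick, with its body clear of the lip and the front wall. The hook shows at (585,240) in the right half. I lower it slowly.

Emit:
{"name": "carry_out", "arguments": {
  "steps": [
    [0,0,0,0,0,-0.7,0],
    [0,0,0,0,0,-1.3,0],
    [0,0,0,0,0,-1.6,0],
    [0,0,0,0,0,-1.8,0],
    [0,0,0,0,0,-1.9,0],
    [0,0,0,0,0,-1.9,0]
  ]
}}

```text
time: 7.25
position: [0.4958, 0.0847, 0.0231]
tool_rot: [1.998, 2.266, 0.203]
ft_force: [0.1, -0.0, -0.8]
grip_width: 0.203
grip_force: 30.0
```

Emit:
{"name": "carry_out", "arguments": {
  "steps": [
    [0,0,0,0,0,-0.1,0],
    [0,0,0,0,0,-0.2,0],
    [0,0,0,0,0,-0.25,0],
    [0,0,0,0,0,-0.25,0]
  ]
}}

```text
time: 7.65
position: [0.4964, 0.0851, 0.0214]
tool_rot: [1.998, 2.265, 0.205]
ft_force: [-1.8, 0.8, 6.1]
grip_width: 0.206
grip_force: 30.0
```

Contact with the drawer floor. I release gently with a limited opening and lift straight along the tool.

Emit:
{"name": "carry_out", "arguments": {
  "steps": [
    [0,0,0,0,0,0,0.25],
    [0,0,0,0,0,0,0.33],
    [0,0,0,0,0,0,0.33],
    [0,0,0,0,0,0,0.33],
    [0,0,0,-0.15,0,1,0.33],
    [0,0,0,-0.5,0,3,0.33],
    [0,0,0,-1.1,-0.1,6,0.33],
    [0,0,0,-1.5,-0.2,10,0.33],
    [0,0,0,-1.5,-0.2,15,0.33],
    [0,0,0,-1.5,-0.2,20,0.33],
    [0,0,0,-1.5,-0.2,22,0.33]
  ]
}}

```text
time: 8.75
position: [0.482, 0.0831, 0.2466]
tool_rot: [1.995, 2.262, 0.212]
ft_force: [0.3, 0.6, 1.5]
grip_width: 0.333
grip_force: 0.0
```

```bash
python3 - <<'E'
from h import *
s=ctrl.get_state();print(s["time"],wc(s["position"]).round(1),np.round(s["joint_positions"],3),np.round(s["ft_force"],1))
# nozzle TCP 7 above floor at 47 up slope
go((-40,-60,240),30)
E
```

```text
8.75 [-84.8  24.8 246.6] [-0.188 -0.174 -0.043  1.943  0.008  1.19  -0.109] [0.3 0.6 1.5]
(-40, -60, 240) 30 0 -> [ 32.7 -11.  -84.5] [ 5.54 -7.83 -0.66]
```

Emit:
{"name": "carry_out", "arguments": {
  "steps": [
    [3,-1,-8,0.5,-0.5,0,0.6],
    [6,-2,-16,1,-1,0,0.6],
    [9.5,-3.2,-24.5,1.5,-2,0,0.6],
    [12.7,-4.3,-33,2,-3,0,0.6],
    [16,-5.4,-41.5,2.5,-4,0,0.6],
    [19.3,-6.5,-50,3,-5,0,0.6],
    [22.6,-7.6,-58.5,3.5,-6,0,0.6],
    [25.9,-8.7,-67,4,-7,0,0.6],
    [29.2,-9.8,-75.5,5,-7.8,0,0.6],
    [32.7,-11,-84.5,5.5,-7.8,0,0.6],
    [32.7,-11,-84.5,5.5,-7.8,0,0.6],
    [32.7,-11,-84.5,5.5,-7.8,0,0.6]
  ]
}}

```text
time: 9.95
position: [0.535, 0.005, 0.2391]
tool_rot: [-2.991, -0.2, -0.793]
ft_force: [0.7, 0.8, 0.3]
grip_width: 0.594
grip_force: 0.0
```

```bash
python3 - <<'E'
from h import *
s=ctrl.get_state();print(s["time"],wc(s["position"]).round(1),np.round(s["joint_positions"],3),np.round(s["ft_force"],1))
go((17.2,-122,213),30)
snap("top","t3")
a=cv2.resize(cv2.imread("pics/t3.png")[90:250,165:345],(675,600));cv2.imwrite("pics/c3.png",a)
E
```

```text
9.95 [-42.4 -59.4 239.1] [ 0.168 -0.301 -0.149  2.14  -0.173  0.792 -1.334] [0.7 0.8 0.3]
(17.2, -122, 213) 30 0 -> [-0.3 -0.3 -0.2] [ 6.73 -5.43 -2.61]
```

Emit:
{"name": "carry_out", "arguments": {
  "steps": [
    [0,0,0,2,-2,-1,0.6],
    [0,0,0,4.5,-4,-2,0.6],
    [0,0,0,6.7,-5.4,-2.6,0.6],
    [0,0,0,6.7,-5.4,-2.6,0.6],
    [0,0,0,6.7,-5.4,-2.6,0.6]
  ]
}}

```text
time: 10.5
position: [0.6032, -0.0494, 0.214]
tool_rot: [-2.99, -0.201, -0.795]
ft_force: [0.3, -0.2, -0.0]
grip_width: 0.602
grip_force: 0.0
```

```bash
python3 - <<'E'
from h import *
s=ctrl.get_state();print(s["time"],wc(s["position"]).round(1),np.round(s["joint_positions"],3),np.round(s["ft_force"],1))
go((72.2,-122,117.6),30)
snap("wrist","w3")
p=np.load("pics/w3.npz")["p"].astype(int);m=((p[...,0]>110)&(p[...,1]<60)&(p[...,2]<60)).astype(np.uint8)
n,l,st,c=cv2.connectedComponentsWithStats(m);i=1+st[1:,4].argmax();print(st[i],c[i])
for v in range(st[i][1],st[i][1]+st[i][3],10):
    x=np.where(l[v]==i)[0];print(v,x.min(),x.max())
for t in(20,47,75):
  q=(35+t*.866-7,-122,88+t*.5+12.1);print(t,proj("w3",cw(q)).round(1))
E
```

```text
10.5 [  18.  -122.3  214. ] [ 0.178 -0.11  -0.058  2.04  -0.21   0.717 -1.194] [ 0.3 -0.2 -0. ]
(72.2, -122, 117.6) 30 0 -> [-0.3 -0.2 -0.3] [ 5.37  0.73 -9.64]
[ 235  134   31  110 2653] [249.65586129 189.60761402]
134 241 259
144 235 264
154 235 264
164 235 253
174 238 262
184 237 262
194 238 262
204 238 262
214 241 264
224 241 264
234 239 264
20 [251.3 221.6]
47 [251.4 192.1]
75 [251.4 160.1]
```

Emit:
{"name": "carry_out", "arguments": {
  "steps": [
    [0,0,0,1.8,0.3,-3.2,0.6],
    [0,0,0,3.6,0.55,-6.4,0.6],
    [0,0,0,5.0,0.8,-9,0.6],
    [0,0,0,5.4,0.8,-9.6,0.6],
    [0,0,0,5.4,0.8,-9.6,0.6],
    [0,0,0,5.4,0.8,-9.6,0.6]
  ]
}}

```text
time: 11.15
position: [0.6579, -0.0413, 0.1203]
tool_rot: [-2.989, -0.2, -0.801]
ft_force: [0.5, -1.1, 0.2]
grip_width: 0.601
grip_force: 0.0
```

Emit:
{"name": "carry_out", "arguments": {
  "steps": [
    [0,0,0,0,0,0,0],
    [0,0,0,0,0,0,0],
    [0,0,0,0,0,0,0],
    [0,0,0,0,0,0,0],
    [0,0,0,0,0,0,0],
    [0,0,0,0,0,0,0],
    [0,0,0,-1,-0.1,1.7,0],
    [0,0,0,-2.7,-0.3,4.7,0],
    [0,0,0,-4.3,-0.5,7.5,0],
    [0,0,0,-5.2,-0.6,9,0],
    [0,0,0,-5.2,-0.6,9,0],
    [0,0,0,-5.2,-0.6,9,0]
  ],
  "squeeze": 25
}}

```text
time: 12.35
position: [0.6053, -0.0473, 0.2077]
tool_rot: [-2.99, -0.199, -0.797]
ft_force: [0.6, -0.2, -0.9]
grip_width: 0.299
grip_force: 25.0
```

```bash
python3 - <<'E'
from h import *
s=ctrl.get_state();print(s["time"],wc(s["position"]).round(1),np.round(s["joint_positions"],3),np.round(s["ft_force"],1))
f=go((-62,-84,220),10,90)
E
```

```text
12.35 [  20.5 -120.5  207.7] [ 0.176 -0.101 -0.062  2.046 -0.209  0.701 -1.198] [ 0.6 -0.2 -0.9]
(-62, -84, 220) 10 90 -> [-32.8  11.1  84.8] [-8.65  2.54  1.23]
```

View pics/c3.png

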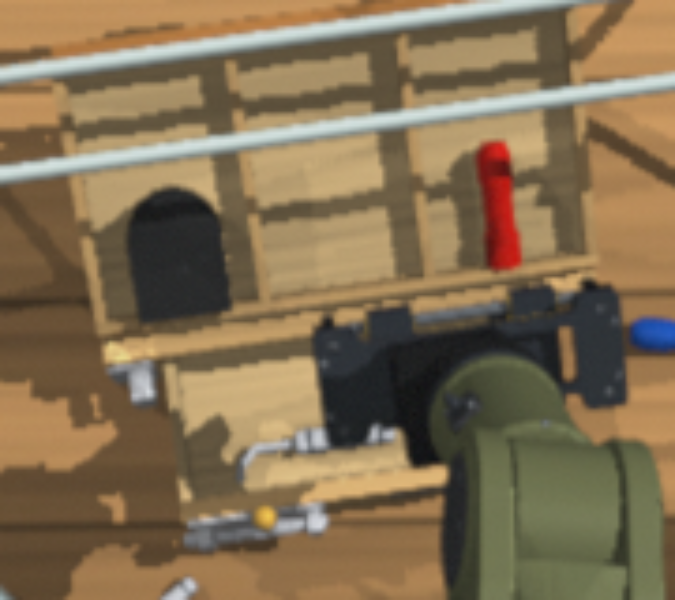

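The pick lies flat in the drawer, from its hook at (245,470) to its handle end at (395,432), behind the front wall. The nozzle is held.

Emit:
{"name": "carry_out", "arguments": {
  "steps": [
    [-3,1,7.5,-1,0.2,1,0],
    [-6,2,15.5,-2,0.5,1,0],
    [-9,3,23.5,-3,0.8,1,0],
    [-12,4,31,-4,1,1,0],
    [-15,5,39,-5,1.3,1,0],
    [-18,6,47,-6,1.6,1,0],
    [-21,7.1,55,-7,1.9,1,0],
    [-24,8.1,62.5,-8,2.1,1,0],
    [-27,9.1,70,-8.5,2.3,1,0],
    [-30,10.1,77.5,-9,2.5,1,0],
    [-32.8,11.1,84.8,-9.2,2.5,1,0],
    [-32.8,11.1,84.8,-9.2,2.5,1,0]
  ]
}}

```text
time: 13.55
position: [0.5135, -0.0209, 0.2164]
tool_rot: [1.991, 2.276, 0.196]
ft_force: [1.0, -0.3, -1.4]
grip_width: 0.295
grip_force: 25.0
```

```bash
python3 - <<'E'
from h import *
s=ctrl.get_state();print(s["time"],wc(s["position"]).round(1),np.round(s["joint_positions"],3),np.round(s["ft_force"],1))
f=go((-68,-85,50),10,90);f=go((-68,-85,27),10,90)
E
```

```text
13.55 [-67.1 -82.3 216.4] [ 0.041 -0.091 -0.032  1.93  -0.031  1.134  0.153] [ 1.  -0.3 -1.4]
(-68, -85, 50) 10 90 -> [-0.  -0.2 -0.1] [ -0.05  -0.28 -16.64]
(-68, -85, 27) 10 90 -> [-0.  -0.2 -0.1] [ -0.05  -0.28 -18.94]
```

Emit:
{"name": "carry_out", "arguments": {
  "steps": [
    [0,0,0,0,-0.3,-4,0],
    [0,0,0,0,-0.3,-8,0],
    [0,0,0,0,-0.3,-12,0],
    [0,0,0,0,-0.3,-15,0],
    [0,0,0,0,-0.3,-17,0],
    [0,0,0,0,-0.3,-18,0],
    [0,0,0,0,-0.3,-18.6,0],
    [0,0,0,0,-0.3,-18.8,0],
    [0,0,0,0,-0.3,-18.9,0],
    [0,0,0,0,-0.3,-18.9,0]
  ]
}}

```text
time: 14.55
position: [0.5144, -0.0254, 0.0303]
tool_rot: [1.992, 2.269, 0.201]
ft_force: [-1.3, -0.3, -1.1]
grip_width: 0.3
grip_force: 25.0
```

```bash
python3 - <<'E'
from h import *
s=ctrl.get_state();print(s["time"],wc(s["position"]).round(1),np.round(s["joint_positions"],3),np.round(s["ft_force"],1))
snap("side","s4");cv2.imwrite("pics/c4.png",cv2.resize(cv2.imread("pics/s4.png")[150:270,180:320],(700,600)))
E
```

```text
14.55 [-66.9 -86.9  30.3] [ 0.044  0.11  -0.029  2.137 -0.035  0.721  0.17 ] [-1.3 -0.3 -1.1]
```

Emit:
{"name": "carry_out", "arguments": {
  "steps": [
    [0,0,0,0,0,-0.15,0],
    [0,0,0,0,0,-0.3,0],
    [0,0,0,0,0,-0.4,0],
    [0,0,0,0,0,-0.4,0]
  ]
}}

```text
time: 15.0
position: [0.5139, -0.0253, 0.0258]
tool_rot: [1.992, 2.27, 0.2]
ft_force: [-0.7, 0.7, 3.5]
grip_width: 0.294
grip_force: 25.0
```

Emit:
{"name": "carry_out", "arguments": {
  "steps": [
    [0,0,0,0,0,-0.06,0],
    [0,0,0,0,0,-0.06,0]
  ]
}}

```text
time: 15.2
position: [0.514, -0.0251, 0.0254]
tool_rot: [1.992, 2.27, 0.2]
ft_force: [-1.6, 0.6, 5.1]
grip_width: 0.3
grip_force: 25.0
```

In contact with the floor. I release and lift.

Emit:
{"name": "carry_out", "arguments": {
  "steps": [
    [0,0,0,0,0,0,0.35],
    [0,0,0,0,0,0,0.42],
    [0,0,0,0,0,0,0.42],
    [0,0,0,0,0,0,0.42],
    [0,0,0,-0.15,0,1,0.42],
    [0,0,0,-0.5,0,3,0.42],
    [0,0,0,-1.1,-0.1,6,0.42],
    [0,0,0,-1.5,-0.2,10,0.42],
    [0,0,0,-1.5,-0.2,14,0.42],
    [0,0,0,-1.5,-0.2,17,0],
    [0,0,0,-1.5,-0.2,17,0]
  ]
}}

```text
time: 16.3
position: [0.5014, -0.0275, 0.2009]
tool_rot: [1.987, 2.264, 0.208]
ft_force: [0.6, 0.0, -0.3]
grip_width: 0.315
grip_force: 0.0
```

```bash
python3 - <<'E'
from h import *
s=ctrl.get_state();print(s["time"],wc(s["position"]).round(1),np.round(s["joint_positions"],3),np.round(s["ft_force"],1))
go((-170,-40,200),15);go((-170,-40,45),15);go((-170,-40,45),0)
snap("side","s5");cv2.imwrite("pics/c5.png",cv2.resize(cv2.imread("pics/s5.png")[150:270,180:320],(700,600)))
E
```

```text
16.3 [-80.  -87.3 200.9] [ 0.05  -0.117 -0.026  1.986 -0.034  1.091  0.167] [ 0.6  0.  -0.3]
(-170, -40, 200) 15 0 -> [ 20.2  -0.9 -87.7] [-9.54  3.52 -0.09]
(-170, -40, 45) 15 0 -> [ 20.2  -0.9 -87.7] [ -9.54   3.52 -15.59]
(-170, -40, 45) 0 0 -> [  7.2   9.2 -89.7] [ -9.54   3.52 -15.59]
```

View pics/c5.png

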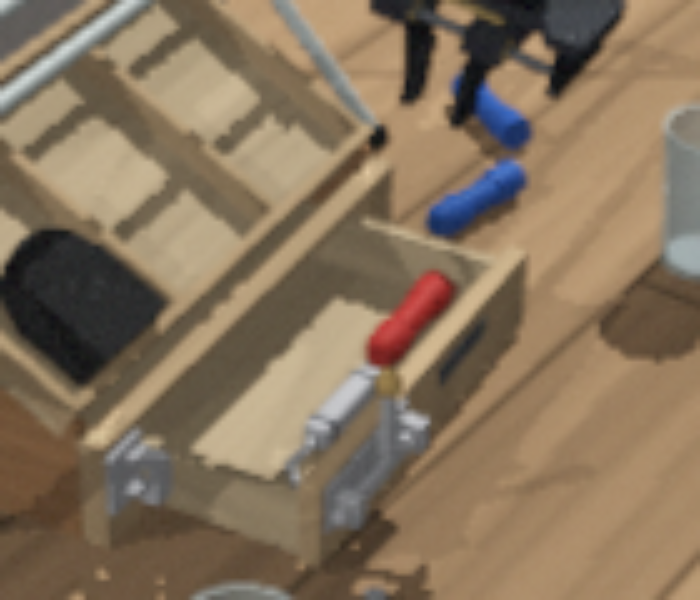

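Both the pick and the red nozzle lie in the drawer (nozzle (410,315), pick handle (340,405)). The toe cap is in place and the compartments are otherwise empty. Next I move in front of the drawer to push.

Emit:
{"name": "carry_out", "arguments": {
  "steps": [
    [0.6,0.8,-8,-1,0.5,0,0],
    [1.3,1.6,-16,-2,1,0,0],
    [2,2.5,-24,-3,1.5,0,0],
    [2.6,3.4,-32.5,-4,2,0,0],
    [3.3,4.2,-41,-5,2.5,0,0],
    [4,5,-49,-5.5,3,0,0],
    [4.6,6,-57,-6,3.5,0,0],
    [5.3,6.8,-65.5,-6.5,3.7,0,0],
    [6,7.7,-74,-7,3.8,0,0],
    [6.6,8.5,-82,-7.2,3.8,0,0],
    [7.2,9.2,-89.7,-7.4,3.8,0,0],
    [7.2,9.2,-89.7,-7.4,3.8,0,0]
  ]
}}

```text
time: 17.55
position: [0.4235, 0.0103, 0.1935]
tool_rot: [-3.125, -0.202, 0.002]
ft_force: [-1.0, 0.8, 0.5]
grip_width: 0.005
grip_force: 0.0
```

```bash
python3 - <<'E'
from h import *
s=ctrl.get_state();print(s["time"],wc(s["position"]).round(1),np.round(s["joint_positions"],3),np.round(s["ft_force"],1))
go((-152,-40,120),0);go((-152,-40,48),0)
E
```

```text
17.55 [-152.3  -39.7  193.5] [ 0.138 -0.139 -0.197  2.006 -0.039  1.274 -1.488] [-1.   0.8  0.5]
(-152, -40, 120) 0 0 -> [-0.6 -0.1  0.1] [ 0.04 -0.03 -7.35]
(-152, -40, 48) 0 0 -> [-0.6 -0.1  0.1] [  0.04  -0.03 -14.55]
```

Emit:
{"name": "carry_out", "arguments": {
  "steps": [
    [0,0,0,0,0,-3,0],
    [0,0,0,0,0,-7,0],
    [0,0,0,0,0,-11,0],
    [0,0,0,0,0,-14.5,0],
    [0,0,0,0,0,-14.5,0],
    [0,0,0,0,0,-14.5,0]
  ]
}}

```text
time: 18.15
position: [0.4239, 0.0108, 0.0497]
tool_rot: [-3.125, -0.207, -0.0]
ft_force: [-0.1, 0.0, 0.7]
grip_width: 0.002
grip_force: 0.0
```

```bash
python3 - <<'E'
from h import *
s=ctrl.get_state();print(s["time"],wc(s["position"]).round(1),np.round(s["joint_positions"],3),np.round(s["ft_force"],1))
go((-130,-40,48),0);go((-20,-40,48),0);go((-10,-40,48),0)
E
```

```text
18.15 [-151.8  -39.3   49.7] [ 0.13   0.021 -0.21   2.172 -0.007  0.949 -1.515] [-0.1  0.   0.7]
(-130, -40, 48) 0 0 -> [-0.6 -0.  -0.1] [ 2.17  0.21 -0.17]
(-20, -40, 48) 0 0 -> [-0.6 -0.  -0.1] [13.07  1.65 -0.17]
(-10, -40, 48) 0 0 -> [-0.6 -0.  -0.1] [14.07  1.78 -0.17]
```

Emit:
{"name": "carry_out", "arguments": {
  "steps": [
    [0,0,0,0.8,0.1,0,0],
    [0,0,0,1.6,0.2,0,0],
    [0,0,0,2.3,0.3,0,0],
    [0,0,0,3.1,0.4,0,0],
    [0,0,0,4,0.5,0,0],
    [0,0,0,5,0.65,0,0],
    [0,0,0,6,0.8,0,0],
    [0,0,0,7,0.9,0,0],
    [0,0,0,8,1.05,0,0],
    [0,0,0,9,1.2,0,0],
    [0,0,0,9.8,1.3,0,0],
    [0,0,0,10.6,1.4,0,0]
  ]
}}

```text
time: 19.35
position: [0.5311, 0.0246, 0.0496]
tool_rot: [-3.125, -0.204, -0.002]
ft_force: [-3.4, -1.6, 2.5]
grip_width: 0.007
grip_force: 2.1
```

Emit:
{"name": "carry_out", "arguments": {
  "steps": [
    [0,0,0,0.6,0.08,0,0],
    [0,0,0,1.1,0.15,0,0],
    [0,0,0,1.6,0.2,0,0],
    [0,0,0,2,0.26,0,0],
    [0,0,0,2.2,0.29,0,0],
    [0,0,0,2.2,0.29,0,0]
  ]
}}

```text
time: 19.95
position: [0.5531, 0.0278, 0.0497]
tool_rot: [-3.125, -0.204, -0.004]
ft_force: [-1.1, -1.2, -0.1]
grip_width: 0.004
grip_force: 0.9
```

```bash
python3 - <<'E'
from h import *
s=ctrl.get_state();print(s["time"],wc(s["position"]).round(1),np.round(s["ft_force"],1))
E
```

```text
19.95 [-21.5 -39.3  49.7] [-1.1 -1.2 -0.1]
```

Emit:
{"name": "carry_out", "arguments": {
  "steps": [
    [0,0,0,0.2,0.03,0,0],
    [0,0,0,0.4,0.05,0,0],
    [0,0,0,0.6,0.08,0,0],
    [0,0,0,0.8,0.1,0,0]
  ]
}}

```text
time: 20.35
position: [0.5605, 0.0288, 0.0498]
tool_rot: [-3.125, -0.204, -0.003]
ft_force: [-3.2, -0.8, 1.3]
grip_width: 0.007
grip_force: 1.8
```

Emit:
{"name": "carry_out", "arguments": {
  "steps": [
    [0,0,0,0.15,0.02,0,0],
    [0,0,0,0.3,0.04,0,0]
  ]
}}

```text
time: 20.55
position: [0.5636, 0.0292, 0.0498]
tool_rot: [-3.125, -0.204, -0.003]
ft_force: [-3.4, -0.8, 0.7]
grip_width: 0.008
grip_force: 1.8
```

Emit:
{"name": "carry_out", "arguments": {
  "steps": [
    [0,0,0,0.15,0.02,0,0],
    [0,0,0,0.3,0.04,0,0]
  ]
}}

```text
time: 20.75
position: [0.565, 0.0294, 0.0497]
tool_rot: [-3.125, -0.204, 0.003]
ft_force: [-10.6, -1.7, 7.1]
grip_width: 0.009
grip_force: 5.4
```

Emit:
{"name": "carry_out", "arguments": {
  "steps": [
    [0,0,0,0.15,0.02,0,0],
    [0,0,0,0.25,0.03,0,0]
  ]
}}

```text
time: 20.95
position: [0.565, 0.0294, 0.0497]
tool_rot: [-3.126, -0.204, 0.012]
ft_force: [-17.4, -2.2, 13.3]
grip_width: 0.007
grip_force: 8.7
```

The drawer has stopped firmly: the force rises to 17 N with no further travel. I retract and go to the bolt.

```bash
python3 - <<'E'
from h import *
go((-45,-40,50),0);go((-45,-40,170),0);go((-15,40,170),0);go((-15,40,88),0)
E
```

```text
(-45, -40, 50) 0 0 -> [-0.5 -0.5  0. ] [-3.51 -0.54  0.03]
(-45, -40, 170) 0 0 -> [-0.5 -0.5  0. ] [-3.51 -0.54 12.03]
(-15, 40, 170) 0 0 -> [-0.5 -0.5  0. ] [-1.58  7.78 12.03]
(-15, 40, 88) 0 0 -> [-0.5 -0.5  0. ] [-1.58  7.78  3.83]
```

Emit:
{"name": "carry_out", "arguments": {
  "steps": [
    [0,0,0,-2,-0.3,0,0],
    [0,0,0,-3.5,-0.5,1,0],
    [0,0,0,-3.5,-0.5,5,0],
    [0,0,0,-3.5,-0.5,9,0],
    [0,0,0,-3.5,-0.5,12,0],
    [0,0,0,-3,3,12,0],
    [0,0,0,-2,7.6,12,0],
    [0,0,0,-2,7.6,12,0],
    [0,0,0,-2,7.6,12,0]
  ]
}}

```text
time: 21.85
position: [0.5502, 0.1079, 0.1704]
tool_rot: [-3.124, -0.21, -0.008]
ft_force: [-0.6, -0.7, -0.0]
grip_width: 0.004
grip_force: 0.0
```

```bash
python3 - <<'E'
from h import *
s=ctrl.get_state();print(s["time"],wc(s["position"]).round(1),np.round(s["joint_positions"],3),np.round(s["ft_force"],1))
go((-15,40,170),0);go((-15,40,88),0)
snap("top","t6");snap("side","s6")
a=cv2.resize(cv2.imread("pics/t6.png")[100:220,170:310],(400,343));b=cv2.resize(cv2.imread("pics/s6.png")[150:270,180:320],(400,343))
cv2.imwrite("pics/c6.png",np.hstack([a,b]))
E
```

```text
21.85 [-13.9  40.5 170.4] [ 0.011  0.172 -0.273  1.744  0.039  1.224 -1.707] [-0.6 -0.7 -0. ]
(-15, 40, 170) 0 0 -> [-0.6  0.2 -0.2] [-0.1  -0.07 -0.04]
(-15, 40, 88) 0 0 -> [-0.6  0.2 -0.2] [-0.1  -0.07 -8.24]
```

View pics/c6.png

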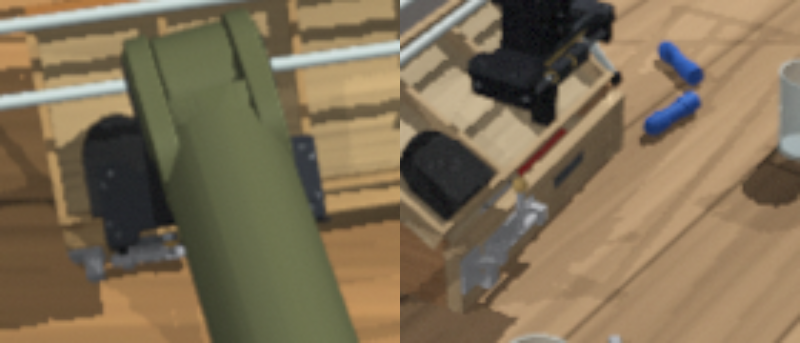

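The drawer looks closed, with the knob at (522,185) in the right half. A thin red strip shows near (540,150), so I check numerically where it lies.

```bash
python3 - <<'E'
from h import *
def pl(f,u,v,x):
    o,r=ray(f,u,v);o=wc(o);r=Rc().inv().apply(r);return o+r*(x-o[0])/r[0]
for f in("s6","s5"):
    p=np.load(f"pics/{f}.npz")["p"].astype(int);m=((p[...,0]>100)&(p[...,1]<70)&(p[...,2]<70));m[:, :180]=0;m[:130]=0;m[270:]=0;m[:,320:]=0
    ys,xs=np.where(m);print(f,len(xs))
    for y in sorted(set(ys)):
        r=xs[ys==y];print(y,r.min(),r.max(),"on x=0",pl(f,r.min(),y,0).round(),pl(f,r.max(),y,0).round(),"x=16",pl(f,r.mean(),y,16).round()) if f=="s6" else None
for q in((0,-85,80),(0,-85,70),(0,-85,6),(-126,-85,70)):print(q,proj("s6",cw(q)).round(1))
# print pixel colours down the column crossing the face at y=-85
P=np.load("pics/s6.npz")["p"]
for z in range(110,0,-6):
    u,v=proj("s6",cw((0,-85,z))).round().astype(int);print(z,(u,v),P[v,u])
E
```

```text
s6 8
198 235 235 on x=0 [  0. -16. 112.] [  0. -16. 112.] x=16 [ 16. -44.  91.]
199 234 234 on x=0 [  0.  -9. 112.] [  0.  -9. 112.] x=16 [ 16. -37.  90.]
208 224 225 on x=0 [  0.  55. 114.] [  0.  49. 110.] x=16 [16. 26. 91.]
209 223 224 on x=0 [  0.  61. 114.] [  0.  55. 110.] x=16 [16. 32. 91.]
210 222 222 on x=0 [  0.  67. 114.] [  0.  67. 114.] x=16 [16. 42. 93.]
211 222 222 on x=0 [  0.  68. 110.] [  0.  68. 110.] x=16 [16. 42. 89.]
s5 100
(0, -85, 80) [244.9 196.1]
(0, -85, 70) [244.9 198.5]
(0, -85, 6) [244.7 213.5]
(-126, -85, 70) [277.6 208.7]
110 (np.int64(245), np.int64(189)) [115  92  68]
104 (np.int64(245), np.int64(190)) [160 137 103]
98 (np.int64(245), np.int64(192)) [188 163 128]
92 (np.int64(245), np.int64(193)) [188 163 127]
86 (np.int64(245), np.int64(195)) [171 147 113]
80 (np.int64(245), np.int64(196)) [123 105  78]
74 (np.int64(245), np.int64(198)) [99 83 63]
68 (np.int64(245), np.int64(199)) [96 81 61]
62 (np.int64(245), np.int64(200)) [96 81 61]
56 (np.int64(245), np.int64(202)) [98 83 62]
50 (np.int64(245), np.int64(203)) [99 84 63]
44 (np.int64(245), np.int64(205)) [97 83 64]
38 (np.int64(245), np.int64(206)) [96 82 62]
32 (np.int64(245), np.int64(207)) [93 80 61]
26 (np.int64(245), np.int64(209)) [95 82 62]
20 (np.int64(245), np.int64(210)) [92 78 60]
14 (np.int64(245), np.int64(212)) [88 74 55]
8 (np.int64(245), np.int64(213)) [96 77 57]
2 (np.int64(245), np.int64(214)) [137 112  82]
```

```bash
python3 - <<'E'
from h import *
P=np.load("pics/s6.npz")["p"]
h=cv2.cvtColor(P,cv2.COLOR_RGB2HSV)[205:226,212:234]
m=((h[...,0]>17)&(h[...,0]<30)&(h[...,1]>140)&(h[...,2]>110)).astype(np.uint8)
n,l,st,c=cv2.connectedComponentsWithStats(m);print(st[1:],c[1:]+[212,205])
i=1+st[1:,4].argmax();k=c[i]+[212,205];print("knob",wc(onz("s6",*k,.112)).round(1))
h0=cv2.cvtColor(np.load("pics/s0.npz")["p"],cv2.COLOR_RGB2HSV);u,v=map(int,S(511,386));print(h0[v-1:v+2,u-1:u+2].reshape(-1,3))
print(proj("s6",cw((-12,85,112))))
E
```

```text
[] []Traceback (most recent call last):
  File "<stdin>", line 6, in <module>
ValueError: attempt to get argmax of an empty sequence
```

```bash
python3 - <<'E'
from h import *
h0=cv2.cvtColor(np.load("pics/s0.npz")["p"],cv2.COLOR_RGB2HSV);u,v=map(int,S(511,386));print(h0[v-1:v+2,u-1:u+2].reshape(-1,3).tolist())
print(proj("s6",cw((-12,85,112))))
P=np.load("pics/s6.npz")["p"];h=cv2.cvtColor(P,cv2.COLOR_RGB2HSV)
for s in (120,150):
  m=(h[...,0]>12)&(h[...,0]<32)&(h[...,1]>s);ys,xs=np.where(m[205:226,212:234]);print(s,len(xs),xs.mean()+212,ys.mean()+205,xs.min()+212,xs.max()+212,ys.min()+205,ys.max()+205)
  print(wc(onz("s6",xs.mean()+212,ys.mean()+205,.112)).round(1))
E
```

```text
[[20, 119, 176], [20, 118, 180], [20, 120, 180], [20, 123, 154], [20, 125, 151], [20, 122, 148], [20, 123, 143], [19, 127, 137], [19, 123, 126]]
[222.38903193 214.2638885 ]
120 12 221.5 214.41666666666666 220 223 213 216
[-10.   87.1 112. ]<stdin>:6: RuntimeWarning: Mean of empty slice.
  ret = ret.dtype.type(ret / rcount)
Traceback (most recent call last):
ValueError: zero-size array to reduction operation minimum which has no identity
```

The knob is at x ≈ -10 to -12, so the drawer is home. The red strip lines up with the nozzle inside, seen through the gap over the rail. Now I shoot the bolt.

Emit:
{"name": "carry_out", "arguments": {
  "steps": [
    [0,0,0,0,-0.1,-4,0],
    [0,0,0,0,-0.1,-7,0],
    [0,0,0,0,-0.1,-8.2,0],
    [0,0,0,0,-0.1,-8.2,0],
    [0,0,0,-0.1,0.7,-8.2,0],
    [0,0,0,-0.2,1.4,-8.2,0],
    [0,0,0,-0.3,2.1,-8.2,0],
    [0,0,0,-0.4,2.8,-8.2,0],
    [0,0,0,-0.45,3.5,-8.2,0],
    [0,0,0,-0.55,4.2,-8.2,0]
  ]
}}

```text
time: 22.95
position: [0.544, 0.1476, 0.0884]
tool_rot: [-3.126, -0.204, -0.005]
ft_force: [0.5, -1.7, 1.8]
grip_width: 0.006
grip_force: 1.4
```

```bash
python3 - <<'E'
from h import *
s=ctrl.get_state();print(s["time"],wc(s["position"]).round(1),np.round(s["ft_force"],1));go((-15,101,88),0)
E
```

```text
22.95 [-14.9  80.7  88.4] [ 0.5 -1.7  1.8]
(-15, 101, 88) 0 0 -> [-0.5  0.1  0. ] [-0.28  2.01 -0.04]
```

Emit:
{"name": "carry_out", "arguments": {
  "steps": [
    [0,0,0,-0.08,0.6,0,0],
    [0,0,0,-0.15,1.1,0,0],
    [0,0,0,-0.22,1.6,0,0],
    [0,0,0,-0.25,1.9,0,0]
  ]
}}

```text
time: 23.35
position: [0.5411, 0.1672, 0.0878]
tool_rot: [-3.125, -0.205, -0.004]
ft_force: [0.2, -1.6, 1.7]
grip_width: 0.004
grip_force: 1.3
```

Emit:
{"name": "carry_out", "arguments": {
  "steps": [
    [0,0,0,-0.03,0.25,0,0],
    [0,0,0,-0.05,0.4,0,0]
  ]
}}

```text
time: 23.55
position: [0.541, 0.1683, 0.0878]
tool_rot: [-3.129, -0.202, -0.003]
ft_force: [1.1, -8.9, 3.8]
grip_width: 0.006
grip_force: 4.4
```

Emit:
{"name": "carry_out", "arguments": {
  "steps": [
    [0,0,0,-0.03,0.2,0,0],
    [0,0,0,-0.05,0.4,0,0]
  ]
}}

```text
time: 23.75
position: [0.5409, 0.1685, 0.0877]
tool_rot: [-3.133, -0.199, -0.002]
ft_force: [0.5, -14.9, 5.5]
grip_width: 0.003
grip_force: 8.0
```

It stops firmly at the expected travel. I back off and verify.

Emit:
{"name": "carry_out", "arguments": {
  "steps": [
    [0,0,0,0.05,-1,0,0],
    [0,0,0,0.1,-2.5,0,0],
    [0,0,0,-2,-3,2,0],
    [0,0,0,-4,-3,6,0],
    [0,0,0,-6,-4,11,0],
    [0,0,0,-8,-9,15,0],
    [0,0,0,-8,-14,17,0],
    [0,0,0,-8,-19,17,0],
    [0,0,0,-8,-24,17,0],
    [0,0,0,-8,-24,17,0],
    [0,0,0,-8,-24,17,0]
  ]
}}

```text
time: 24.85
position: [0.4592, -0.0692, 0.2575]
tool_rot: [-3.126, -0.193, -0.003]
ft_force: [0.3, 0.1, 0.3]
grip_width: 0.006
grip_force: 0.0
```

```bash
python3 - <<'E'
from h import *
s=ctrl.get_state();print(s["time"],wc(s["position"]).round(1),np.round(s["ft_force"],1))
snap("top","t7");snap("side","s7")
for f in("t7","s7"):
    e=proj(f,cw((-12,125,112)));h=cv2.cvtColor(np.load(f"pics/{f}.npz")["p"],cv2.COLOR_RGB2HSV)
    x0,y0=(e-9).astype(int);w=h[y0:y0+19,x0:x0+19]
    m=((w[...,0]>15)&(w[...,0]<26)&(w[...,1]>(120 if f=="s7" else 170)));ys,xs=np.where(m)
    if len(xs):print(f,e.round(1),len(xs),xs.mean()+x0,ys.mean()+y0,xs.min()+x0,xs.max()+x0,ys.min()+y0,ys.max()+y0,wc(onz(f,xs.mean()+x0,ys.mean()+y0,.112)).round(1))
# tumblers/toe cap unchanged: image difference against start
for f,b,ps in(("t7","t0",((239,395),(587,361))),):
    A,B=np.load(f"pics/{f}.npz")["p"].astype(int),np.load(f"pics/{b}.npz")["p"].astype(int)
    for u,v in ps:
        u,v=int(u*.64),int(v*.64);print("tumbler diff",np.abs(A-B)[v-20:v+20,u-20:u+20].max(2).__gt__(40).mean().round(3))
    print("toe diff",(np.abs(A-B)[140:178,198:228].max(2)>40).mean().round(3))
E
```

```text
24.85 [-127.2 -123.2  257.5] [0.3 0.1 0.3]
t7 [215.  184.9] 2 217.0 185.0 216 218 185 185 [-13.  119.5 112. ]
s7 [215.7 220.8] 8 215.5 220.25 214 217 219 221 [-10.  122.9 112. ]
tumbler diff 0.268
tumbler diff 0.294
toe diff 0.0
```

```bash
python3 - <<'E'
from h import *
g=lambda f:cv2.cvtColor(cv2.imread(f"pics/{f}.png"),cv2.COLOR_BGR2GRAY)
for a,b,ps in(("t0","t7",((153,253),(375,231))),("s0","s7",((228,290),(321,188)))):
    A,B=g(a),g(b)
    for u,v in ps:
        t=A[v-22:v+22,u-22:u+22];w=B[v-30:v+30,u-30:u+30];r=cv2.matchTemplate(w,t,cv2.TM_CCOEFF_NORMED);_,m,_,l=cv2.minMaxLoc(r);print(a,(u,v),"shift",(l[0]-8,l[1]-8),round(m,3),"score at 0",r[8,8].round(3),A[v-22:v+22,u-22:u+22].mean(),B[v-22:v+22,u-22:u+22].mean())
# knob: match ball patch in side and top
for a,b,p,e in(("s0","s7",S(511,386),(215.7,220.8)),("t0","t7",T(224,546),(215,184.9))):
    A,B=cv2.imread(f"pics/{a}.png"),cv2.imread(f"pics/{b}.png");x,y=[int(round(q)) for q in p];X,Y=[int(round(q)) for q in e]
    t=A[y-3:y+4,x-3:x+4];w=B[Y-10:Y+11,X-10:X+11];r=cv2.matchTemplate(w,t,cv2.TM_CCOEFF_NORMED);_,m,_,l=cv2.minMaxLoc(r);print(b,m,"ball at",p[0]-x+X-7+l[0],p[1]-y+Y-7+l[1],"expected",e)
hs=cv2.cvtColor(np.load("pics/t7.npz")["p"],cv2.COLOR_RGB2HSV)[180:191,208:222];print(hs[...,1]);print(hs[...,2])
E
```

```text
t0 (153, 253) shift (0, 0) 0.71 score at 0 0.71 117.52014462809917 107.29390495867769
t0 (375, 231) shift (0, 0) 0.53 score at 0 0.53 123.22107438016529 123.88378099173553
s0 (228, 290) shift (0, 0) 0.653 score at 0 0.653 131.2861570247934 117.40805785123968
s0 (321, 188) shift (0, 0) 0.997 score at 0 0.997 136.94421487603304 135.72520661157026
s7 0.7852568626403809 ball at 217.375 221.125 expected (215.7, 220.8)
t7 0.7683357000350952 ball at 217.17567567567568 184.2027027027027 expected (215, 184.9)
[[119 117 118 117 119 117 117 117 117 117 117 118 118 118]
 [115 117 117 119 117 116 116 118 121 122 120 117 117 118]
 [116 116 117 118 117 118 119 136 149 153 151 134 121 119]
 [117 116 118 118 119 120 131 159 169 168 166 158 127 102]
 [116 119 119 111 110 107 140 169 170 166 167 164  86  11]
 [114 104  78  36  17   5  86 167 172 168 171 168  89   2]
 [102  56   7   2   6   8  51 135 166 169 169 158 100   6]
 [111  64   3  12  10  12   2  42 123 161 137  70  14  12]
 [ 89  89  28   7   8   9  11  11  47  82  57   2  11  12]
 [  7  16  10   6  11   8  13  11   6   7  13  11  12  10]
 [  5   8   8  11  11  10  10  12   9  12  13   5   9  11]]
[[185 185 186 185 186 185 187 188 190 190 190 193 193 193]
 [190 191 192 191 194 195 195 196 190 193 197 198 198 196]
 [196 198 198 199 199 198 188 190 200 212 214 198 190 180]
 [198 198 197 195 193 191 171 186 213 225 227 213 165 135]
 [170 165 163 156 148 146 146 180 216 230 237 225 172 144]
 [114 113 114 128 132 140 137 166 202 223 230 220 161 126]
 [ 80  91 106 127 132 135 126 142 172 193 204 184 120  81]
 [ 76  84  93 107 147 153 150 139 135 149 153 142 107 110]
 [ 83  77  74  76 127 138 139 121  98 100 103 120 139 155]
 [112  93  80  81  94  97  99  96  84  76  80 111 153 174]
 [109  98  93  96  96 100 103 104  89  82  81  98 136 158]]
```

```bash
python3 - <<'E'
from h import *
def cen(f,e,thr):
    h=cv2.cvtColor(np.load(f"pics/{f}.npz")["p"],cv2.COLOR_RGB2HSV).astype(float);x,y=[int(round(q)) for q in e]
    w=np.clip(h[y-6:y+7,x-6:x+7,1]-thr,0,None);w[h[y-6:y+7,x-6:x+7,2]<120]=0;Y,X=np.mgrid[y-6:y+7,x-6:x+7];return (w*X).sum()/w.sum(),(w*Y).sum()/w.sum()
a=cen("t0",T(224,546),130);b=cen("t7",(217,185),130)
print(a,b,wc(onz("t0",*a,.112)).round(1),wc(onz("t7",*b,.112)).round(1))
hs=cv2.cvtColor(np.load("pics/t0.npz")["p"],cv2.COLOR_RGB2HSV)[221:234,228:242,1];print(hs)
s=ctrl.get_state();print(s["time"])
E
```

```text
(np.float64(235.1328502415459), np.float64(227.14492753623188)) (np.float64(217.00487210718634), np.float64(184.34957369062118)) [-138.1   85.1  112. ] [-11.1 119.2 112. ]
[[113 113 113 116 116 114 117 119 118 120 121 120 119 118]
 [119 119 120 121 121 120 119 120 117 120 122 120 119 121]
 [119 118 119 119 119 119 118 120 120 120 121 121 120 120]
 [120 120 119 119 117 123 128 135 135 123 113 108 105 103]
 [119 118 116 112 119 140 153 162 162 135  54  22  13  16]
 [ 82  78  59  39  74 150 171 170 171 159  63   2  12  10]
 [ 11  10   2   6  78 157 172 172 170 173 133  50   3   6]
 [  7   8  11   6 112 163 171 170 173 169  93   8   8  11]
 [  3   7   4   7  62 145 167 169 169 142  36   9  10  11]
 [  3   3   6   6   3  54 120 146 139  65   3  12  10  10]
 [ 10  12  10  12  14   5  19  40  41   2  14  10  10   2]
 [  7  10   8  10   8  11   2   9  20   6  10  47  59  75]
 [ 12  15  19  23  31  19  29  59  78  78  91 118 123 126]]
24.95
```

Tumblers and toe cap have not moved. The bolt's apparent travel is about 34–36 mm, not 40. I check the rod against the keeper along the rod's line.

```bash
python3 - <<'E'
from h import *
for f,dx in(("t0",-138),("t7",-12),("t0",-12),("s0",-138),("s7",-12)):
    p=np.load(f"pics/{f}.npz")["p"];h=cv2.cvtColor(p,cv2.COLOR_RGB2HSV)
    print(f,dx)
    for z in (50,56):
      print(z," ".join(f"{y}:{h[v,u,1]}/{h[v,u,2]}" for y in range(30,204,4) for u,v in [proj(f,cw((dx,y,z))).round().astype(int)]))
E
```

```text
t0 -138
50 30:130/122 34:131/123 38:35/144 42:9/191 46:10/199 50:10/201 54:10/182 58:10/131 62:10/186 66:10/185 70:11/180 74:10/171 78:12/176 82:65/137 86:139/134 90:146/126 94:54/95 98:14/107 102:10/107 106:12/107 110:10/107 114:8/91 118:10/105 122:12/103 126:8/91 130:11/92 134:9/115 138:11/117 142:9/111 146:11/119 150:13/122 154:113/126 158:127/124 162:125/92 166:120/91 170:127/90 174:125/86 178:123/85 182:120/87 186:123/122 190:130/116 194:126/125 198:128/128 202:126/142
56 30:130/122 34:131/123 38:58/133 42:9/191 46:10/199 50:10/201 54:10/182 58:6/119 62:10/186 66:10/185 70:11/180 74:10/171 78:9/171 82:65/137 86:139/134 90:120/113 94:54/95 98:3/91 102:10/107 106:12/107 110:10/107 114:8/91 118:8/95 122:13/101 126:8/91 130:11/92 134:9/115 138:11/116 142:9/113 146:11/119 150:13/122 154:130/129 158:125/100 162:125/92 166:120/91 170:127/90 174:125/90 178:126/89 182:120/87 186:123/122 190:130/116 194:119/88 198:124/109 202:126/142
t7 -12
50 30:123/89 34:118/84 38:125/133 42:67/148 46:9/178 50:11/189 54:9/173 58:34/90 62:132/124 66:119/92 70:120/85 74:7/145 78:9/198 82:13/176 86:9/174 9
[... 2746 characters left out ...]
6/137 90:4/137 94:5/168 98:6/137 102:4/138 106:8/170 110:2/135 114:2/108 118:7/112 122:6/134 126:4/136 130:5/142 134:5/97 138:8/97 142:6/136 146:6/136 150:5/207 154:4/183 158:4/183 162:6/163 166:8/95 170:5/94 174:5/94 178:8/99 182:4/118 186:4/118 190:8/98 194:8/90 198:6/89 202:12/88
56 30:91/90 34:91/90 38:25/122 42:6/178 46:6/178 50:5/147 54:5/147 58:13/98 62:8/97 66:8/97 70:8/97 74:9/109 78:9/109 82:7/177 86:6/168 90:7/183 94:6/181 98:5/168 102:6/182 106:4/182 110:8/170 114:7/155 118:7/103 122:7/112 126:8/131 130:7/145 134:5/142 138:6/119 142:11/96 146:10/98 150:3/98 154:5/140 158:6/181 162:5/189 166:6/174 170:7/103 174:5/94 178:6/90 182:5/95 186:7/106 190:4/121 194:3/101 198:9/89 202:9/86
```

The rod now passes through the keeper: its tail has moved to y≈72 and its tip to about 185, past the keeper (161–177). A second push, lower on the stem, will confirm the end stop.

```bash
python3 - <<'E'
from h import *
go((-60,70,220),0);go((-16,70,160),0);go((-16,70,78),0);go((-16,100,78),0)
E
```

```text
(-60, 70, 220) 0 0 -> [-0.7  0.   0. ] [ 4.1  19.57 -3.73]
(-16, 70, 160) 0 0 -> [-0.7  0.   0. ] [ 8.47 20.15 -9.73]
(-16, 70, 78) 0 0 -> [-0.7  0.   0. ] [  8.47  20.15 -17.93]
(-16, 100, 78) 0 0 -> [-0.7  0.   0. ] [  8.07  23.12 -17.93]
```

Emit:
{"name": "carry_out", "arguments": {
  "steps": [
    [0,0,0,1,5,-1,0],
    [0,0,0,2,10,-2,0],
    [0,0,0,4.1,14.5,-3.7,0],
    [0,0,0,4.1,19.2,-3.7,0],
    [0,0,0,6.5,20,-7,0],
    [0,0,0,8.5,20.2,-9.7,0],
    [0,0,0,8.5,20.2,-13,0],
    [0,0,0,8.5,20.2,-17,0],
    [0,0,0,8.5,20.2,-17.9,0],
    [0,0,0,8.5,20.2,-17.9,0],
    [0,0,0,8.4,21.2,-17.9,0],
    [0,0,0,8.2,22.2,-17.9,0]
  ]
}}

```text
time: 26.15
position: [0.5436, 0.1583, 0.0813]
tool_rot: [-3.124, -0.204, -0.009]
ft_force: [-0.3, 1.0, -0.7]
grip_width: 0.002
grip_force: 0.0
```

Emit:
{"name": "carry_out", "arguments": {
  "steps": [
    [0,0,0,-0.1,0.5,0,0],
    [0,0,0,-0.15,0.9,0,0],
    [0,0,0,-0.17,1.2,0,0],
    [0,0,0,-0.17,1.2,0,0]
  ]
}}

```text
time: 26.55
position: [0.5412, 0.1665, 0.0799]
tool_rot: [-3.128, -0.202, -0.005]
ft_force: [0.6, -4.7, 5.3]
grip_width: 0.005
grip_force: 2.7
```

Emit:
{"name": "carry_out", "arguments": {
  "steps": [
    [0,0,0,-0.05,0.4,0,0],
    [0,0,0,-0.1,0.7,0,0],
    [0,0,0,-0.1,0.7,0,0]
  ]
}}

```text
time: 26.85
position: [0.5411, 0.1669, 0.0798]
tool_rot: [3.135, 0.196, 0.003]
ft_force: [-1.3, -15.9, 8.1]
grip_width: 0.004
grip_force: 8.7
```

```bash
python3 - <<'E'
from h import *
s=ctrl.get_state();print(s["time"],wc(s["position"]).round(1),np.round(s["ft_force"],1))
E
```

```text
26.85 [-15.2 100.2  79.8] [ -1.3 -15.9   8.1]
```

Emit:
{"name": "carry_out", "arguments": {
  "steps": [
    [0,0,0,-0.1,0.5,0,0],
    [0,0,0,-0.13,0.9,0,0],
    [0,0,0,-0.13,0.9,0,0]
  ]
}}

```text
time: 27.15
position: [0.541, 0.1671, 0.0798]
tool_rot: [3.125, 0.186, 0.001]
ft_force: [-1.2, -30.6, 13.0]
grip_width: 0.005
grip_force: 16.5
```

```bash
python3 - <<'E'
from h import *
s=ctrl.get_state();print(s["time"],wc(s["position"]).round(1),np.round(s["ft_force"],1))
# independent re-measure of fixed references in t0/t7: right guide & keeper edges done; ball in s0 & s7 (value-based)
for f,e in(("s0",S(511,386)),("s6",(222,214)),("s7",(216,220))):
    h=cv2.cvtColor(np.load(f"pics/{f}.npz")["p"],cv2.COLOR_RGB2HSV).astype(int);x,y=[int(round(q)) for q in e]
    print(f,x-6,y-6);print(h[y-6:y+7,x-6:x+7,1])
E
```

```text
27.15 [-15.3 100.5  79.8] [ -1.2 -30.6  13. ]
s0 251 220
[[ 68  69  66  65  66  65  64  65  64  66  67  75  77]
 [ 70  68  64  64  67  68  65  65  64  68  74  77  80]
 [ 66  67  63  65  66  66  64  67  66  72  78  77  76]
 [ 65  66  66  67  69  72  76  78  77  76  80  79  78]
 [ 68  68  67  69  80 104 112 107  93  80  80  78  81]
 [ 68  66  65  74 110 119 118 120 111  92  78  81  85]
 [ 65  67  67  75 122 123 125 122 117  92  82  86  85]
 [ 67  68  68  76 116 123 127 123 112  92  87  99  95]
 [ 68  64  67  73  93 111 119 118  95  89  91  93  95]
 [ 65  66  67  76  77  62  52  71  62  46  71  93  89]
 [ 66  66  70  75  71  22   7   5   7   5  47  93  96]
 [ 67  71  79  78  70  23   7   8   7   4  50  78 101]
 [ 72  79  76  78  68  17   7   5   6   2  10  14  38]]
s6 216 208
[[ 77  79  83  84  89 105 148 198 182 156  96  81  81]
 [ 85  85  82  86  98 144 195 169 145 100  87  82  82]
 [ 83  85  89  90  94 134 178 129  98  86  80  82  82]
 [ 85  86  90  78  75 105 141  97  79  82  83  81  81]
 [ 89  83  77  78 102 117 116  99  81  80  81  80  84]
 [ 87  67  42 101 124 122 121 112  91  83
[... 426 characters left out ...]
89  94  81  76  42  15  59  88  87  82]
 [ 92  91  88  92  90  71  41  11  51  83  84  81  82]
 [ 96  97  91  87  74  45  31  55  84  83  83  83  82]
 [ 94  95  74  77  83  88  97  98  85  85  83  81  84]
 [ 91  85  65  74 111 116 112 109 100  87  83  83  87]
 [ 82  67  25  78 123 120 119 120 111  93  82  90  97]
 [ 66  27  17  89 123 127 123 126 112  92  87  89  76]
 [ 20  15  63  99 119 125 126 123 109  95  91  85  41]
 [ 26  82  89  87  90  94 106 102 102  98  94  48   2]
 [ 68  91  84  83  71  23  38  45  63  79  42   5   7]
 [ 88  85  85  84  71  18   5  13  36  36  10   7   8]
 [ 82  85  81  82  69  16   7  10  20   6   4   6   0]
 [ 83  80  83  84  69   4   7   5   2   7   9   8   9]]
```

The stem is pinned rigidly at 30 N. I repeat once with the tool leaned well back, to rule out the gripper's body being what stops.

```bash
python3 - <<'E'
from h import *
go((-17,80,82),25);go((-17,98,82),25)
E
```

```text
(-17, 80, 82) 25 0 -> [  3.8 -24.7   0.8] [ 0.1  -2.05  0.22]
(-17, 98, 82) 25 0 -> [  3.8 -24.7   0.8] [-0.14 -0.27  0.22]
```

Emit:
{"name": "carry_out", "arguments": {
  "steps": [
    [0,0,0,0.3,-2,0.2,0],
    [0,0,0,0.3,-4,0.3,0],
    [1.1,-8.3,0,0.3,-4,0.3,0],
    [2.2,-16.6,0,0.3,-4,0.3,0],
    [3.3,-24.8,0,0.3,-4,0.3,0],
    [3.3,-24.8,0,0.3,-4,0.3,0],
    [3.3,-24.8,0,0.3,-4,0.3,0]
  ]
}}

```text
time: 27.85
position: [0.5401, 0.1444, 0.0817]
tool_rot: [-3.023, -0.201, -0.672]
ft_force: [0.8, 0.8, 0.8]
grip_width: 0.008
grip_force: 0.0
```

```bash
python3 - <<'E'
from h import *
s=ctrl.get_state();print(s["time"],wc(s["position"]).round(1),np.round(s["joint_positions"],2),np.round(s["ft_force"],1))
snap("top","t8");snap("side","s8")
go((-17,98,82),25);go((-17,102,82),25)
E
```

```text
27.85 [-19.1  78.   81.7] [-0.05 -0.02 -0.31  2.21  0.17  0.52 -1.93] [0.8 0.8 0.8]
(-17, 98, 82) 25 0 -> [-0.6  0.2 -0.2] [-0.36  1.9  -0.17]
(-17, 102, 82) 25 0 -> [-0.6  0.2 -0.2] [-0.41  2.3  -0.17]
```

Emit:
{"name": "carry_out", "arguments": {
  "steps": [
    [0,0,0,0,0.7,0,0],
    [0,0,0,-0.1,1.4,0,0],
    [0,0,0,-0.2,1.9,0,0],
    [0,0,0,-0.25,2.3,0,0],
    [0,0,0,-0.25,2.3,0,0]
  ]
}}

```text
time: 28.45
position: [0.5384, 0.1687, 0.0817]
tool_rot: [-3.022, -0.203, -0.673]
ft_force: [0.3, -0.3, -0.3]
grip_width: 0.005
grip_force: 0.0
```

Emit:
{"name": "carry_out", "arguments": {
  "steps": [
    [0,0,0,-0.1,0.6,0,0],
    [0,0,0,-0.1,0.9,0,0],
    [0,0,0,-0.1,0.9,0,0]
  ]
}}

```text
time: 28.75
position: [0.5376, 0.1729, 0.0813]
tool_rot: [-3.028, -0.196, -0.672]
ft_force: [-0.8, -8.4, 2.5]
grip_width: 0.006
grip_force: 3.9
```

```bash
python3 - <<'E'
from h import *
s=ctrl.get_state();print(s["time"],wc(s["position"]).round(1),np.round(s["ft_force"],1))
E
```

```text
28.75 [-17.9 106.7  81.3] [-0.8 -8.4  2.5]
```

Emit:
{"name": "carry_out", "arguments": {
  "steps": [
    [0,0,0,-0.1,0.5,0,0],
    [0,0,0,-0.1,0.9,0,0],
    [0,0,0,-0.1,0.9,0,0]
  ]
}}

```text
time: 29.05
position: [0.5373, 0.1739, 0.0811]
tool_rot: [-3.039, -0.185, -0.669]
ft_force: [-2.8, -24.9, 10.0]
grip_width: -0.001
grip_force: 12.1
```

Emit:
{"name": "carry_out", "arguments": {
  "steps": [
    [0,0,0,0.2,-2,0,0],
    [0,0,0,0.3,-5,0,0],
    [0,0,0,-2,-6,2,0],
    [0,0,0,-3,-9,6,0],
    [0,0,0,-3,-13,10,0],
    [0,0,0,-3,-18,12,0],
    [0,0,0,-3,-23,13,0],
    [0,0,0,-3,-23,13,0],
    [0,0,0,-3,-23,13,0]
  ]
}}

```text
time: 29.95
position: [0.5067, -0.0463, 0.2125]
tool_rot: [-3.023, -0.194, -0.676]
ft_force: [-0.7, 1.0, -0.4]
grip_width: 0.004
grip_force: 0.0
```

```bash
python3 - <<'E'
from h import *
s=ctrl.get_state();print(s["time"],wc(s["position"]).round(1),np.round(s["joint_positions"],2),np.round(s["ft_force"],1))
snap("top","t9");snap("side","s9")
def cen(f,e,thr):
    h=cv2.cvtColor(np.load(f"pics/{f}.npz")["p"],cv2.COLOR_RGB2HSV).astype(float);x,y=[int(round(q)) for q in e]
    w=np.clip(h[y-6:y+7,x-6:x+7,1]-thr,0,None);w[h[y-6:y+7,x-6:x+7,2]<120]=0;Y,X=np.mgrid[y-6:y+7,x-6:x+7];return (w*X).sum()/w.sum(),(w*Y).sum()/w.sum()
for f in("t7","t9"):
    b=cen(f,(217,185),130);print(f,b,wc(onz(f,*b,.112)).round(1))
for f in("s0","s7","s9"):
    b=cen(f,S(511,386) if f=="s0" else (216,220),104);print(f,b,wc(onz(f,*b,.112)).round(1))
print("start tri",wc(tri(("t0",235.13,227.14),("s0",*cen("s0",S(511,386),104)))[0]).round(1),"end tri",wc(tri(("t9",*cen("t9",(217,185),130)),("s9",*cen("s9",(216,220),104)))[0]).round(1))
E
```

```text
29.95 [ -77.2 -106.7  212.5] [ 0.07 -0.29  0.04  2.16 -0.13  0.85 -1.26] [-0.7  1.  -0.4]
t7 (np.float64(217.00487210718634), np.float64(184.34957369062118)) [-11.1 119.2 112. ]
t9 (np.float64(217.01802884615384), np.float64(184.34014423076923)) [-11.1 119.2 112. ]
s0 (np.float64(256.92337164750955), np.float64(226.17241379310346)) [-135.8   86.6  112. ]
s7 (np.float64(215.5791505791506), np.float64(219.71428571428572)) [ -8.7 120.4 112. ]
s9 (np.float64(215.5531914893617), np.float64(219.7191489361702)) [ -8.7 120.4 112. ]
start tri [-136.8   85.6  111.3] end tri [ -9.7 119.7 111.5]
```

Three pushes at 15–30 N in different poses all left the knob at the same spot, so the bolt is on its end stop, with the rod through the keeper. The robot is clear, so I hand in.

```bash
python3 -c "
from bench import ctrl
print(ctrl.close_job())"
```

```text
the job is handed in; nothing more can be done
None
```

I laid the pick and the red nozzle in the drawer, pushed it home and shot the bolt through the keeper to a firm stop, then handed in at about 30 s. The toe cap and tumblers show no movement. Two things are unconfirmed: the bolt's visible travel measured about 34 mm, not 40, so I assume it started partly shot, and joint 2 once read -0.301 against its -0.3 limit.

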